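Put the washed cup and counting paddle on the drying rack

ROBOT

A 7-joint arm with a two-finger parallel gripper is mounted at the origin on a cart in front of the work surface, level with it; the furniture and walls round the work are solid. World frame = base frame: x ahead of the robot, y to its left, z up, the work surface at z = 0. Lengths are in m, angles in degrees, forces in N, time in s.
With the tool pointing down it reaches from about 0.375 to 0.925 m from the base axis. Payload 3.1 kg.
Tool frame: the origin (TCP) lies at the very end of the fingers, on their centre line; the grasp point (between the pads) lies behind it (arm.pinch_z is the z of the grasp point in the tool frame, in m); z points along the fingers, x is the direction in which the jaws open and shut, and the axes are right-handed (so a half turn about z gives the same grasp; the last joint's range is limited). The gripper opens to 85 mm and grips with 20 to 120 N. Pads are 22 mm wide; open, the fingers measure 114 mm over their backs; the gripper's body (76 mm by 85 mm) begins 54 mm behind the grasp point. The pads swing forward as they close: fully open they stand 13 mm farther back than shut.
Start: joints at [-69.202, 21.939, 2.515, 91.553, -1.026, 66.532, -2.859], TCP at [0.289, 0.582, 0.231] pointing down, gripper open.
Joint ranges: [-149.38, 149.38], [-23.57, 123.04], [-84.95, 90], [0, 143.3], [-89.99, 269.99], [3.08, 112.72], [-163.45, 163.45]. Speed limits (degrees/s): [159.86, 159.86, 180, 180, 180, 180, 180].

INTERFACE

Orientations are given as a 3x3 rotation matrix whose columns are the frame's x, y, z axes.
In Python, from rig import arm gives the robot as it stands.
- The arm moves only by the tool move_arm, never from a script. Its argument "steps" is a list of rows, each an object of numbers: "grip": the finger opening in mm, from 0 to 85.4; "tx", "ty", "tz": the shift along the world's x, y, z in units of 0.1 m (1.0 is 0.1 m); "yaw": the turn about the world's z in units of 360 degrees (1.0 is 360 degrees). In form: [{"grip": .., "tx": .., "ty": .., "tz": .., "yaw": ..}, ...]. A call has 1 to 8 rows; each row is the pose to reach, as a shift and turn from the pose commanded when the call began, turning the shorter way round; what a row does not reach only later rows make up. A row lasts 1/10 s, in which the tool goes at most 50 mm and 8.59 degrees, less where a joint would pass 70% of its speed; a pose out of reach is approached as far as the arm can. A call with a number of a shift or a turn outside -1 to 1 is refused whole. A call with a gripper value outside its range is refused whole. The fingers move at their own pace and stop on an object; the grip force is fixed at half the most. Time passes only in rows, so rows that repeat a pose let the fingers close. It gives the time, the measured TCP pose, the force and the opening at its end, in the units of the state.
- arm.observe(): the state, without advancing time (a new reading comes with each control period).
- arm.grab_frame(name): name is "scene" or "top" or "wrist"; returns the picture (420x560x3 uint8, blue, green, red); there is no depth.
- arm.camera_params(name): a dict with "fov_y" (degrees; the focal length in pixels is half the picture's height over the tangent of half this angle, whatever the lens; pixels are square), "cx", "cy" (the principal point, pixels), "world_from_camera" (4x4, takes a point from camera to world coordinates); the wrist camera has in their place "tool_from_camera" (4x4, takes a point from camera to tool coordinates, whose origin is the TCP and whose axes are the tool frame's). Camera axes: x right, y up, looking along -z (the intrinsics and any distortion apply to the point x, -y, -z); pixel columns grow to the right and rows downward; lengths in m; the calibration is good to about 2 mm. A picture is of the moment at which its call begins: read the wrist's pose just before it. camera_params takes no time and is no camera call.
- arm.finish_job(): hands the job in, once; it reports no verdict.
Trained networks look in the newest picture that a camera, given by its name, has taken for a name from the list of things; names that differ only in an ending like _2 or _b are one class to them, and where a whole thing is asked for, a point or a joint stands for the part that bears it (a point fixed in the world has none). Each returns a list of dicts, best first, with "score" (0 to 1); they miss things now and then, are a little off and sometimes report something else, mostly with a low value. They report only what shows in the picture. A call takes as long as a camera call. They do not tell look-alikes from the thing itself.
- arm.boxes_of(camera, name): "rect" ([left, top, right, bottom] in pixels, round what is visible of it).
- arm.outline_of(camera, name): "region" (420x560 bool, what is visible of it) and "rect" ([left, top, right, bottom] in pixels, round what is visible of it).
- arm.place_of(camera, name): "point" ([column, row] in pixels: a listed point, or the origin of a listed thing).
The state is a dict: "t": time; "joint_positions": joint angles; "joint_velocities": joint speeds; "joint_efforts": joint torques, N m; "position": TCP position; "orientation": TCP orientation; "force": force on the tool from outside, world axes, zero at the start; "moment": the same for the moment, N m; "width": finger opening in m.
Only numpy, scipy, OpenCV 4.12 (cv2) and the standard library are available. Lean on these libraries where they do the work, as an engineer would, in place of code of your own. Each camera call takes 0.05 s, during which the arm holds its last target. There are 200 camera calls.

TASK

The dosing cup and the counting paddle have been washed; put both on the drying rack to dry. Set the cup upside down over the drying peg, with its rim down on the panel, and hang the paddle by its keyhole on the headed stud: head through the round hole, then slid down the slope as far as it goes, so that the head holds it and the blade hangs straight down. Leave the jars, the vial, the stamp and the tape roll where they stand.

Things in the scene. Friction and masses are not known exactly. Their poses are not given: they have to be found in the camera images.
- rack: Fixed drying rack: two oak cheeks and between them a perforated aluminium panel sloping up towards the back at 32 degrees (stud and peg stand square to it); 236 mm wide, 198 mm deep, 135 mm high. A 7 mm high rubber strip low on its left half carries the hung paddle's blade. Origin: in the footprint, on the table, midway across; x from front to back, y to its left, z up.
- rack_stud (a point): Mark for the headed steel stud, upper left of the panel; the stud, clamped by hand in a cross slot, stands up to 9 mm left or right of it. Point: level with the collar's top, 7 mm above the panel, where the hung paddle rests. x up the slope, y left, z out of the panel along the stud. Collar 22 mm wide; above it neck 7 mm wide, 9 mm long; flat round head 16 mm wide, top 14 mm above the point.
- rack_peg (a point): White drying peg right of the stud and 70 mm lower down the slope, parallel to the stud. Point: foot of the peg's axis on the panel; axes as rack_stud. The peg is 24 mm in diameter, 78 mm long, with a rounded tip; its foot disc is 34 mm wide, 4 mm high.
- paddle: Loose steel counting paddle, 176 mm long, flat on the table: blade 84 x 70 mm with side rims 11 mm high (x = -88 to -4 mm), black grip 40 mm long, 24 mm wide, top 14 mm high (x = -5 to 35 mm), flat end plate 52 x 36 mm, 5 mm thick (x = 36 to 88 mm), with a keyhole. About 0.13 kg. Origin: centre of the underside; x from the blade to the keyhole end, z up.
- paddle_grip (a point): Middle of the paddle's black grip, 7 mm above the underside; axes of paddle.
- paddle_eye (a point): Centre of the keyhole's round hole, on the underside (x = 60 mm in the paddle). The hole is 20 mm in diameter; from it a slot 10.5 mm wide runs 14 mm towards the handle's end (+x). Axes of paddle.
- paddle_slot (a point): Where the stud's axis stands in the keyhole's slot, on the underside, when the paddle has slid all the way down: 15.5 mm from the round hole's centre towards the handle's end. Axes of paddle.
- cup: Loose straight-sided steel dosing cup without handle, 54 mm in diameter, 90 mm long, wall 3 mm, inside 86 mm deep, lying on its side on the white paper cover (1.5 mm thick); about 0.12 kg. Origin: below the middle of the cup, on its underside; x points along its axis out of the mouth, z up as it lies. Its axis is 27 mm above the origin.
- cup_mouth (a point): Centre of the cup's mouth, in the plane of the rim; axes of cup.
- cup_base (a point): Centre of the outside of the cup's bottom; axes of cup.
- tall_jar: Tall jar with black lid, 63 mm in diameter, 66 mm high; a bystander. Origin: centre of the underside.
- white_jar: Small jar with white lid, 48 mm in diameter, 40 mm high; a bystander. Origin: centre of the underside.
- low_jar: Low jar with black lid, 59 mm in diameter, 46 mm high; a bystander. Origin: centre of the underside.
- stamp: Hand stamp with turned dark handle, 20 x 32 x 54 mm; a bystander. Origin: centre of the underside.
- tape: Roll of tape standing on its face, 96 mm in diameter, 48 mm high; a bystander. Origin: centre of the underside.
- vial: Gold screw-cap vial, 22 mm in diameter, 29 mm high; a bystander. Origin: centre of the underside.
Things that resemble listed ones, but are neither listed nor needed, are in the scene too. There is more than one size of the cup; the one meant has the size given above.

How it is judged (in metres and radians):
At the end, for the whole second after the job is handed in: Cup upside down over the peg: rim within 12 mm of the panel, axis within 0.3 rad of the peg's. Paddle hung: slot's end at the stud within 5 mm along the slope, end plate under the head within 6 mm of the collar, flat within 0.15 rad, straight down the slope within 0.3 rad. Both at rest (distance between cup_mouth and rack_peg below 0.024 m and z of cup_mouth in the frame of rack_peg below 0.012 m and z of cup_base in the frame of rack_peg above 0.07 m and angle between the x axis of cup and the z axis of rack_peg, either way round below 0.3 rad and x of paddle_slot in the frame of rack_stud between -0.005 and 0.005 m and y of paddle_slot in the frame of rack_stud between -0.012 and 0.012 m and z of paddle_slot in the frame of rack_stud between -0.004 and 0.006 m and angle between the z axis of paddle and the z axis of rack_stud, either way round below 0.15 rad and angle between the x axis of paddle and the x axis of rack_stud, either way round below 0.3 rad and linear speed of each of cup, paddle below 0.02 m/s); the robot touches nothing.
It fails at once if A jar, the vial, the stamp or the tape roll is shifted by more than 25 mm (distance of any of tall_jar, white_jar, low_jar, stamp, tape, vial from where it was at the start of the episode above 0.025 m).
It also fails if it takes over 70 s, if anything falls off the work surface, if the arm or the gripper's body presses on something with over 40 N, if the wrist force passes 120 N, or if a joint passes its speed limit or range.

## Working session

There is one attempt and no reset: what is moved stays moved. The work goes in short steps, Python scripts to look and compute and a tool call to move; the robot and the scene stay as the last step left them, time stands still between calls to the robot, and variables do not carry over. Pictures are saved under pics/ and viewed, about 8 in all and at most 12, crops included, and the job is handed in when it is done.

Besides the shell and the picture viewer there is one more tool, called in YAML: its name, and indented under it one key for each argument. move_arm: Moves the arm, as the interface text tells. Its arguments: {"type":"object","properties":{"steps":{"type":"array"}},"required":["steps"]}

```bash
mkdir -p pics; ls
cat > h.py <<'E'
import numpy as np, cv2
from rig import arm
def ray(cam,px,st=None):
    p=arm.camera_params(cam); f=210/np.tan(np.radians(p["fov_y"]/2))
    if cam=="wrist":
        st=st or arm.observe(); T=np.eye(4);T[:3,:3]=st["orientation"];T[:3,3]=st["position"];W=T@np.array(p["tool_from_camera"])
    else: W=np.array(p["world_from_camera"])
    d=np.array([(px[0]-p["cx"])/f,-(px[1]-p["cy"])/f,-1.])
    return W[:3,3],W[:3,:3]@d
def onz(cam,px,z,st=None):
    o,d=ray(cam,px,st); return o+d*(z-o[2])/d[2]
def proj(cam,P,st=None):
    p=arm.camera_params(cam); f=210/np.tan(np.radians(p["fov_y"]/2))
    if cam=="wrist":
        st=st or arm.observe(); T=np.eye(4);T[:3,:3]=st["orientation"];T[:3,3]=st["position"];W=T@np.array(p["tool_from_camera"])
    else: W=np.array(p["world_from_camera"])
    q=np.linalg.inv(W)@np.append(P,1); return np.array([p["cx"]+f*q[0]/-q[2],p["cy"]-f*q[1]/-q[2]])
def tri(a,b):
    (o1,d1),(o2,d2)=a,b; A=np.c_[d1,-d2]; s=np.linalg.lstsq(A,o2-o1,rcond=None)[0]
    p,q=o1+d1*s[0],o2+d2*s[1]; return (p+q)/2,np.linalg.norm(p-q)
E
python3 - <<'E'
from h import *
np.set_printoptions(precision=3,suppress=True)
print(arm.pinch_z, arm.observe()); 
for c in("scene","top","wrist"):
    p=arm.camera_params(c); print(c,p)
for c in("scene","top"): 
    im=arm.grab_frame(c); cv2.imwrite(f"pics/{c}0.png",im)
    for n in "rack rack_stud rack_peg paddle_grip paddle_eye paddle_slot cup_mouth cup_base tall_jar white_jar low_jar stamp tape vial".split():
        print(c,n,[(np.round(r["point"]).tolist(),round(r["score"],2)) for r in arm.place_of(c,n)[:3]])
E
```

```text
pics
-0.0187 {'t': 0.0, 'joint_positions': array([-69.201,  21.993,   2.512,  91.65 ,  -1.024,  66.531,  -2.859]), 'joint_velocities': array([-0.087,  0.091, -0.051,  0.094,  0.069,  0.034,  0.075]), 'joint_efforts': array([ -0.   , -43.346,   1.025, -24.951,   0.011,   0.011,  -0.   ]), 'position': array([0.289, 0.581, 0.23 ]), 'orientation': array([[ 0.445,  0.896, -0.001],
       [ 0.896, -0.445, -0.002],
       [-0.003,  0.   , -1.   ]]), 'force': array([-0.374,  1.213, -0.663]), 'moment': array([-0.041,  0.071, -0.034]), 'width': 0.08552411178394659}
scene {'fov_y': 47.24438818961471, 'cx': 282.2285549933968, 'cy': 214.6519976594108, 'world_from_camera': array([[-0.545,  0.544, -0.638, -0.383],
       [-0.838, -0.36 ,  0.41 ,  0.745],
       [-0.006,  0.758,  0.652,  1.008],
       [ 0.   ,  0.   ,  0.   ,  1.   ]])}
top {'fov_y': 45.49796594325364, 'cx': 280.1290290200694, 'cy': 208.66019519748153, 'world_from_camera': array([[-0.075,  0.971, -0.228,  0.147],
       [-0.997, -0.073,  0.02 ,  0.223],
       [ 0.003,  0.229,  0.973,  1.715],
       [ 0.   ,  0.   ,  0.   ,  1.   
[... 1034 characters left out ...]
 0.45)]
top rack [([394.0, 182.0], 0.84), ([383.0, 246.0], 0.45)]
top rack_stud [([388.0, 158.0], 0.85)]
top rack_peg [([411.0, 178.0], 0.56)]
top paddle_grip [([393.0, 244.0], 0.81), ([310.0, 198.0], 0.6)]
top paddle_eye [([381.0, 245.0], 0.95)]
top paddle_slot [([374.0, 249.0], 0.64), ([394.0, 243.0], 0.62), ([412.0, 178.0], 0.53)]
top cup_mouth [([257.0, 258.0], 0.89), ([135.0, 239.0], 0.77), ([312.0, 199.0], 0.19)]
top cup_base [([154.0, 212.0], 0.85), ([231.0, 261.0], 0.84)]
top tall_jar [([279.0, 191.0], 0.87)]
top white_jar [([296.0, 187.0], 0.53)]
top low_jar [([187.0, 229.0], 0.67)]
top stamp [([315.0, 199.0], 0.41)]
top tape [([322.0, 180.0], 0.7)]
top vial [([311.0, 261.0], 0.39)]
```

Run:
```python
import cv2
a=cv2.imread("pics/scene0.png"); cv2.imwrite("pics/s1.png",cv2.resize(a[100:360,80:460],None,fx=2.1,fy=2.1,interpolation=3))
a=cv2.imread("pics/top0.png"); cv2.imwrite("pics/t1.png",cv2.resize(a[110:310,110:460],None,fx=2.25,fy=2.25,interpolation=3))
```

```text
(no output)
```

View pics/s1.png

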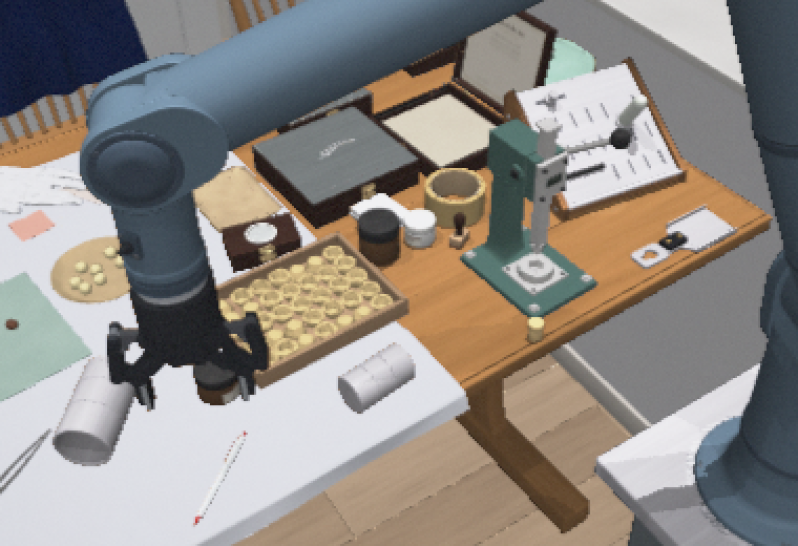

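View pics/t1.png

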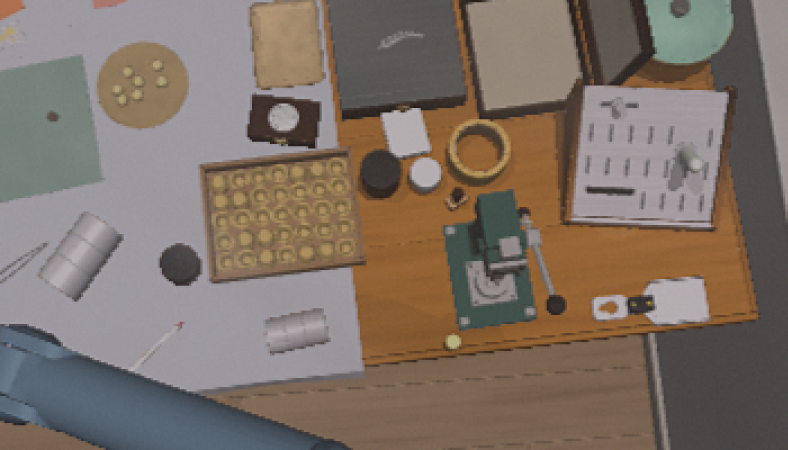

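Run:
```python
from h import *
np.set_printoptions(precision=3,suppress=True)
def T(n,s,t): print(n,*tri(ray("scene",s),ray("top",t)))
T("stud",(346,144),(388,158));T("peg",(379,151),(411,178))
T("rack",(357,179),(394,182))
T("grip",(400,214),(393,244));T("eye",(386,221),(381,245))
T("cupR",(270,273),(257,258));T("cupL",(248,288),(231,261))
T("tape",(297,200),(322,180));T("tall",(262,219),(279,191));T("white",(282,213),(296,187));T("stamp",(299,214),(315,199))
print("slot",onz("top",(374,249),.003),"low",onz("top",(187,229),0),"vial",onz("top",(311,261),0))
for r in arm.boxes_of("top","cup"):print(r)
c=lambda x,y:(110+x/2.25,110+y/2.25)
for n,p,z in [("peg tip",(692,160),.12),("rack UL",(582,82),.13),("rack UR",(728,92),.13),("rack LL",(568,220),.0),("rack LR",(714,228),0),("blade R",(708,300),0),("keyend",(594,307),0),("press top",(498,215),.15),("lever",(556,304),.1),("press corner",(458,328),0),("pr c2",(535,320),0)]: print(n,onz("top",c(*p),z))
```

```text
stud [ 0.662 -0.182  0.132] 0.003193602523721291
peg [ 0.588 -0.257  0.118] 0.014555807699909946
rack [ 0.621 -0.222 -0.006] 0.011548230866356925
grip [ 0.39  -0.192  0.012] 0.006475532966626488
eye [ 0.396 -0.15  -0.003] 0.005902476609801638
cupR [0.382 0.285 0.029] 0.016866792967420316
cupL [0.374 0.368 0.028] 0.002322718387503301
tape [ 0.642  0.029 -0.002] 0.0025496384210123815
tall [0.609 0.186 0.013] 0.002619265804309869
white [0.615 0.117 0.003] 0.02112570174677008
stamp [ 0.576  0.063 -0.001] 0.003590533410146269
slot [ 0.381 -0.125  0.003] low [0.5   0.516 0.   ] vial [0.357 0.095 0.   ]
{'rect': [126.2, 206.5, 163.9, 245.8], 'score': 0.78}
{'rect': [227.9, 247.6, 256.4, 268.8], 'score': 0.6}
{'rect': [365.8, 144.9, 433.7, 210.9], 'score': 0.56}
peg tip [ 0.58  -0.272  0.12 ]
rack UL [ 0.709 -0.122  0.13 ]
rack UR [ 0.678 -0.337  0.13 ]
rack LL [ 0.53  -0.102  0.   ]
rack LR [ 0.5   -0.328  0.   ]
blade R [ 0.388 -0.303  0.   ]
keyend [ 0.39  -0.126  0.   ]
press top [0.511 0.025 0.15 ]
lever [ 0.385 -0.052  0.1  ]
press corner [0.374 0.085 0.   ]
pr c2 [ 0.377 -0.034  0.   ]
```

move_arm:
  steps:
    - {"grip":85,"tx":0.1,"ty":-0.2,"tz":0,"yaw":-0.022}
    - {"grip":85,"tx":0.2,"ty":-0.5,"tz":0,"yaw":-0.045}
    - {"grip":85,"tx":0.4,"ty":-0.8,"tz":0,"yaw":-0.068}
    - {"grip":85,"tx":0.45,"ty":-1,"tz":0,"yaw":-0.09}
    - {"grip":85,"tx":0.45,"ty":-1,"tz":0,"yaw":-0.113}
    - {"grip":85,"tx":0.45,"ty":-1,"tz":0,"yaw":-0.135}
    - {"grip":85,"tx":0.45,"ty":-1,"tz":0,"yaw":-0.161}
    - {"grip":85,"tx":0.45,"ty":-1,"tz":0,"yaw":-0.161}

```text
t: 2.35
position: [0.334, 0.4822, 0.2314]
orientation: [[0.995, 0.098, 0.0], [0.098, -0.995, 0.0], [0.0, -0.0, -1.0]]
force: [-0.9, 0.0, 0.4]
width: 0.0847
```

move_arm:
  steps:
    - {"grip":85,"tx":0.2,"ty":-0.4,"tz":0,"yaw":0}
    - {"grip":85,"tx":0.4,"ty":-0.8,"tz":0,"yaw":0}
    - {"grip":85,"tx":0.44,"ty":-1,"tz":0,"yaw":0}
    - {"grip":85,"tx":0.44,"ty":-1,"tz":0,"yaw":0}
    - {"grip":85,"tx":0.44,"ty":-1,"tz":0,"yaw":0}

```text
t: 2.85
position: [0.3776, 0.3828, 0.2315]
orientation: [[0.995, 0.099, -0.0], [0.099, -0.995, 0.002], [-0.0, -0.002, -1.0]]
force: [-0.4, 1.1, 0.1]
width: 0.0846
```

Run:
```python
from h import *
np.set_printoptions(precision=3,suppress=True)
s=arm.observe(); im=arm.grab_frame("wrist"); cv2.imwrite("pics/w1.png",im)
print(s["t"],s["position"],s["orientation"][:,0])
for n in("cup_mouth","cup_base"):
    for r in arm.place_of("wrist",n)[:2]: print(n,r,onz("wrist",r["point"],.0285,s))
for r in arm.outline_of("wrist","cup")[:2]:
    m=r["region"].astype("uint8"); c=max(cv2.findContours(m,0,2)[0],key=cv2.contourArea); R=cv2.minAreaRect(c); print(r["score"],r["rect"],R)
    for p in cv2.boxPoints(R): print(onz("wrist",p,.03,s))
```

```text
2.85 [0.378 0.383 0.232] [ 0.995  0.099 -0.   ]
cup_mouth {'point': [284.0, 280.3], 'score': 0.95} [0.392 0.282 0.029]
0.79 [254.1, 186.3, 308.0, 289.6] ((281.8810729980469, 238.32809448242188), (101.93611907958984, 54.91211700439453), 87.08915710449219)
[0.351 0.375 0.03 ]
[0.403 0.383 0.03 ]
[0.422 0.277 0.03 ]
[0.365 0.268 0.03 ]
```

View pics/w1.png

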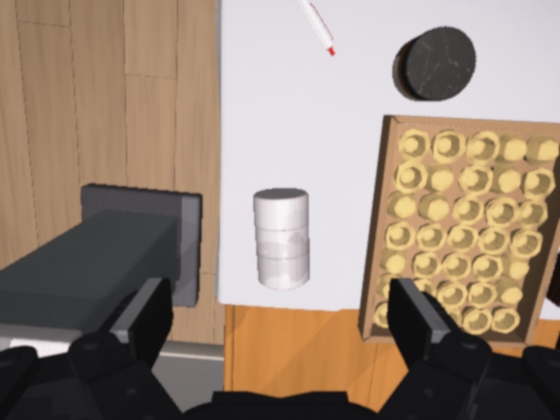

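Run:
```python
import cv2,numpy as np
from h import *
z=lambda a,r:cv2.resize(a[r[1]:r[3],r[0]:r[2]],(390,290),interpolation=3)
s=cv2.imread("pics/scene0.png");w=cv2.imread("pics/w1.png");t=cv2.imread("pics/top0.png")
b=arm.grab_frame("scene")
o=np.vstack([np.hstack([z(s,(232,255,292,300)),z(w,(235,175,330,300))]),np.hstack([z(t,(215,240,275,285)),z(b,(100,255,160,330))])]);cv2.imwrite("pics/z1.png",o)
```

```text
(no output)
```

View pics/z1.png

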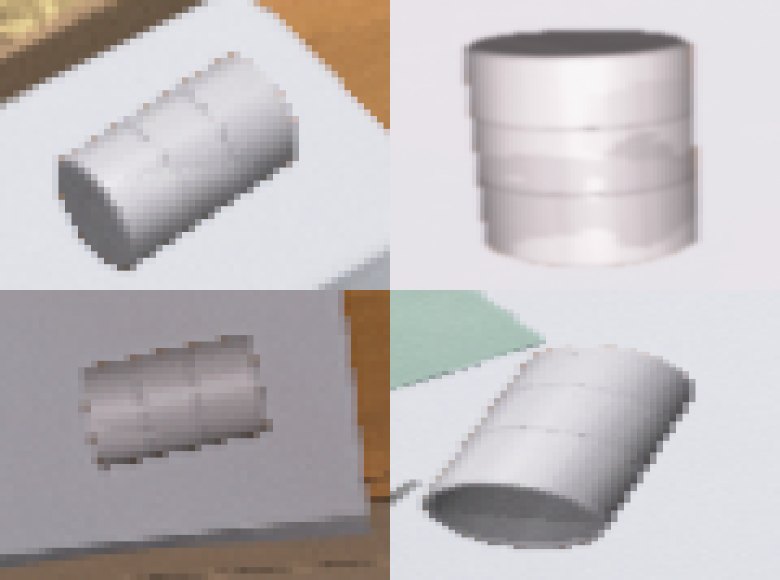

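Run:
```python
from h import *
np.set_printoptions(precision=4,suppress=True)
s=arm.observe(); arm.grab_frame("wrist")
m=arm.outline_of("wrist","cup")[0]["region"]; P=[]
for r in range(196,280,6):
    c=np.flatnonzero(m[r]); P.append(onz("wrist",((c[0]+c[-1])/2,r),.035,s)[:2])
P=np.array(P); k=np.polyfit(P[:,1],P[:,0],1); print(P[[0,-1]],k,np.degrees(np.arctan(k[0])))
c=np.flatnonzero(m.any(1)); q=np.flatnonzero(m[:,282])
print(q[[0,-1]], onz("wrist",(282,q[0]),.0555,s), onz("wrist",(284,q[-1]),.0555,s), onz("wrist",(284,q[-1]),.0285,s),onz("wrist",(284,280.3),.0285,s))
```

```text
[[0.3791 0.3732]
 [0.3905 0.2929]] [-0.1445  0.4327] -8.223742444180019
[189 290] [0.3788 0.3847 0.0555] [0.391  0.286  0.0555] [0.3929 0.2715 0.0285] [0.3917 0.2826 0.0285]
```

move_arm:
  steps:
    - {"grip":85,"tx":0.065,"ty":-0.47,"tz":-0.4,"yaw":0.007}
    - {"grip":85,"tx":0.065,"ty":-0.47,"tz":-0.8,"yaw":0.007}
    - {"grip":85,"tx":0.065,"ty":-0.47,"tz":-1,"yaw":0.007}

```text
t: 3.5
position: [0.3829, 0.3311, 0.1276]
orientation: [[0.99, 0.139, -0.004], [0.139, -0.99, -0.005], [-0.005, 0.005, -1.0]]
force: [-0.4, -0.6, -0.9]
width: 0.0849
```

move_arm:
  steps:
    - {"grip":85,"tx":0,"ty":0,"tz":-0.4,"yaw":0}
    - {"grip":85,"tx":0,"ty":0,"tz":-0.7,"yaw":0}
    - {"grip":85,"tx":0,"ty":0,"tz":-0.9,"yaw":0}
    - {"grip":85,"tx":0,"ty":0,"tz":-1,"yaw":0}

```text
t: 3.9
position: [0.3831, 0.3345, 0.0291]
orientation: [[0.99, 0.143, -0.003], [0.143, -0.99, -0.003], [-0.003, 0.002, -1.0]]
force: [-0.3, -0.1, 0.0]
width: 0.085
```

move_arm:
  steps:
    - {"grip":85,"tx":0,"ty":0,"tz":-0.1,"yaw":0}
    - {"grip":85,"tx":0,"ty":0,"tz":-0.2,"yaw":0}
    - {"grip":85,"tx":0,"ty":0,"tz":-0.21,"yaw":0}
    - {"grip":50,"tx":0,"ty":0,"tz":-0.21,"yaw":0}
    - {"grip":45,"tx":0,"ty":0,"tz":-0.21,"yaw":0}
    - {"grip":45,"tx":0,"ty":0,"tz":-0.21,"yaw":0}
    - {"grip":45,"tx":0,"ty":0,"tz":-0.21,"yaw":0}
    - {"grip":45,"tx":0,"ty":0,"tz":-0.21,"yaw":0}

```text
t: 4.7
position: [0.3855, 0.3361, 0.0114]
orientation: [[0.99, 0.142, 0.002], [0.142, -0.99, 0.002], [0.002, -0.002, -1.0]]
force: [0.1, -0.2, 6.1]
width: 0.0527
```

move_arm:
  steps:
    - {"grip":45,"tx":0,"ty":0,"tz":0.2,"yaw":0}
    - {"grip":45,"tx":0,"ty":0,"tz":0.6,"yaw":0}
    - {"grip":45,"tx":0,"ty":0,"tz":1,"yaw":0}

```text
t: 5.0
position: [0.383, 0.3338, 0.1099]
orientation: [[0.99, 0.142, -0.003], [0.142, -0.99, -0.003], [-0.003, 0.003, -1.0]]
force: [-0.2, 0.8, -2.0]
width: 0.0531
```

move_arm:
  steps:
    - {"grip":45,"tx":0,"ty":-0.2,"tz":0.4,"yaw":0.02}
    - {"grip":45,"tx":0,"ty":-0.5,"tz":0.8,"yaw":0.04}
    - {"grip":45,"tx":0,"ty":-0.8,"tz":1,"yaw":0.06}
    - {"grip":45,"tx":0,"ty":-1,"tz":1,"yaw":0.08}

```text
t: 5.4
position: [0.3863, 0.2341, 0.2134]
orientation: [[0.797, 0.604, 0.004], [0.604, -0.797, 0.004], [0.006, -0.001, -1.0]]
force: [0.7, -0.9, -1.5]
width: 0.0531
```

move_arm:
  steps:
    - {"grip":45,"tx":0.1,"ty":-0.3,"tz":0.4,"yaw":0.02}
    - {"grip":45,"tx":0.2,"ty":-0.6,"tz":0.8,"yaw":0.04}
    - {"grip":45,"tx":0.3,"ty":-0.9,"tz":1,"yaw":0.06}
    - {"grip":45,"tx":0.3,"ty":-1,"tz":1,"yaw":0.08}

```text
t: 5.8
position: [0.4177, 0.1317, 0.3138]
orientation: [[0.412, 0.911, 0.006], [0.911, -0.412, 0.003], [0.005, 0.005, -1.0]]
force: [0.3, 0.4, -2.6]
width: 0.0531
```

move_arm:
  steps:
    - {"grip":45,"tx":0.1,"ty":-0.4,"tz":0,"yaw":0.02}
    - {"grip":45,"tx":0.2,"ty":-0.8,"tz":0,"yaw":0.04}
    - {"grip":45,"tx":0.3,"ty":-1,"tz":0,"yaw":0.048}

```text
t: 6.1
position: [0.4437, 0.0309, 0.3095]
orientation: [[0.122, 0.992, -0.002], [0.992, -0.122, -0.001], [-0.001, -0.002, -1.0]]
force: [-0.3, -0.4, -1.1]
width: 0.0524
```

move_arm:
  steps:
    - {"grip":45,"tx":0.1,"ty":-0.4,"tz":0,"yaw":0}
    - {"grip":45,"tx":0.2,"ty":-0.8,"tz":0,"yaw":0}
    - {"grip":45,"tx":0.3,"ty":-1,"tz":0,"yaw":0}

```text
t: 6.4
position: [0.4734, -0.0693, 0.3096]
orientation: [[0.126, 0.992, -0.001], [0.992, -0.126, -0.001], [-0.001, -0.001, -1.0]]
force: [0.2, -0.5, -1.5]
width: 0.053
```

move_arm:
  steps:
    - {"grip":45,"tx":0.2,"ty":-0.4,"tz":0,"yaw":0}
    - {"grip":45,"tx":0.4,"ty":-0.8,"tz":0,"yaw":0}
    - {"grip":45,"tx":0.5,"ty":-1,"tz":0,"yaw":0}

```text
t: 6.7
position: [0.5243, -0.1688, 0.3099]
orientation: [[0.125, 0.992, -0.0], [0.992, -0.125, -0.003], [-0.003, -0.0, -1.0]]
force: [0.0, 0.1, -1.9]
width: 0.0526
```

move_arm:
  steps:
    - {"grip":45,"tx":0.2,"ty":-0.4,"tz":0,"yaw":0}
    - {"grip":45,"tx":0.35,"ty":-0.76,"tz":0,"yaw":0}
    - {"grip":45,"tx":0.35,"ty":-0.76,"tz":0,"yaw":0}
    - {"grip":45,"tx":0.35,"ty":-0.76,"tz":0,"yaw":0}

```text
t: 7.1
position: [0.5583, -0.2419, 0.3089]
orientation: [[0.124, 0.992, -0.003], [0.992, -0.124, -0.0], [-0.001, -0.003, -1.0]]
force: [0.5, 1.0, -0.3]
width: 0.0529
```

Run:
```python
from h import *
np.set_printoptions(precision=3,suppress=True)
s=arm.observe(); im=arm.grab_frame("wrist"); cv2.imwrite("pics/w2.png",im)
print(s["t"],s["position"],s["orientation"],s["width"])
for n in("rack_stud","rack_peg","rack","cup_mouth","cup_base"):
    for r in arm.place_of("wrist",n)[:2]: print(n,r,onz("wrist",r["point"],.1,s))
```

```text
7.1 [ 0.558 -0.242  0.309] [[ 0.124  0.992 -0.003]
 [ 0.992 -0.124 -0.   ]
 [-0.001 -0.003 -1.   ]] 0.05287051894380651
cup_base {'point': [279.6, 208.6], 'score': 0.9} [ 0.584 -0.245  0.1  ]
cup_base {'point': [536.7, 151.0], 'score': 0.71} [0.558 0.004 0.1  ]
```

View pics/w2.png

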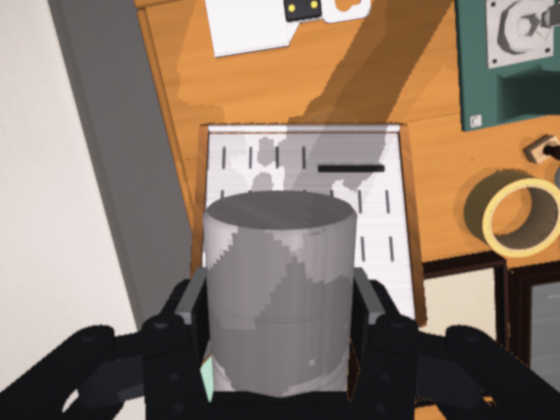

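move_arm:
  steps:
    - {"grip":45,"tx":0.4,"ty":0,"tz":0,"yaw":0}
    - {"grip":45,"tx":0.8,"ty":0,"tz":0,"yaw":0}
    - {"grip":45,"tx":1,"ty":0,"tz":0.1,"yaw":0}
    - {"grip":45,"tx":1,"ty":0,"tz":0.1,"yaw":0}
    - {"grip":45,"tx":1,"ty":0,"tz":0.1,"yaw":0}

```text
t: 7.9
position: [0.6593, -0.2403, 0.3203]
orientation: [[0.12, 0.993, -0.001], [0.993, -0.12, -0.0], [-0.0, -0.001, -1.0]]
force: [-0.2, -0.4, -2.1]
width: 0.0532
```

```bash
cat > look.py <<'E'
import sys,pickle
from h import *
np.set_printoptions(precision=3,suppress=True)
s=arm.observe(); im=arm.grab_frame("wrist"); cv2.imwrite(f"pics/{sys.argv[1]}.png",im)
print(s["t"],s["position"]); D={"s":s}
for n in sys.argv[2:]:
    R=arm.place_of("wrist",n); D[n]=R
    for r in R[:2]: print(n,r,onz("wrist",r["point"],.08,s))
pickle.dump(D,open(sys.argv[1]+".pkl","wb"))
E
python3 look.py w3 rack_stud rack_peg rack
```

```text
7.9 [ 0.659 -0.24   0.32 ]
rack_stud {'point': [346.5, 187.9], 'score': 0.87} [ 0.68  -0.171  0.08 ]
rack_peg {'point': [236.1, 127.2], 'score': 0.72} [ 0.604 -0.278  0.08 ]
rack {'point': [291.7, 126.0], 'score': 0.63} [ 0.609 -0.222  0.08 ]
```

move_arm:
  steps:
    - {"grip":45,"tx":0.3,"ty":0,"tz":0,"yaw":0}
    - {"grip":45,"tx":0.6,"ty":0.0,"tz":0,"yaw":0}
    - {"grip":45,"tx":0.7,"ty":0,"tz":0,"yaw":0}
    - {"grip":45,"tx":0.7,"ty":0,"tz":0,"yaw":0}
    - {"grip":45,"tx":0.7,"ty":0,"tz":0,"yaw":0}

```text
t: 8.6
position: [0.7284, -0.2414, 0.3202]
orientation: [[0.122, 0.992, -0.001], [0.992, -0.122, -0.0], [-0.0, -0.001, -1.0]]
force: [-0.2, 0.5, -2.4]
width: 0.0529
```

```bash
python3 look.py w4 rack_stud rack_peg rack; python3 -c "
import cv2,numpy as np
a=cv2.imread('pics/w3.png')[:260,150:460];b=cv2.imread('pics/w4.png')[:260,150:460]
cv2.imwrite('pics/w34.png',cv2.resize(np.hstack([a,b]),None,fx=1.29,fy=1.29))"
```

```text
8.6 [ 0.728 -0.241  0.32 ]
rack_stud {'point': [341.9, 115.2], 'score': 0.79} [ 0.674 -0.172  0.08 ]
rack_peg {'point': [226.9, 55.8], 'score': 0.65} [ 0.605 -0.277  0.08 ]
rack {'point': [283.3, 63.3], 'score': 0.71} [ 0.619 -0.224  0.08 ]
```

View pics/w34.png

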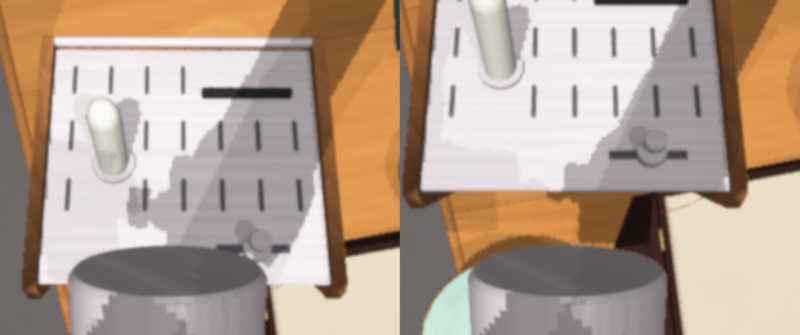

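```bash
cat > tri.py <<'E'
from h import *; import pickle
np.set_printoptions(precision=4,suppress=True)
a=pickle.load(open("w3.pkl","rb"))["s"];b=pickle.load(open("w4.pkl","rb"))["s"]
L=lambda x,y:(150+x/1.29,y/1.29); R=lambda x,y:(150+(x-400)/1.29,y/1.29)
for n,l,r in [("pegfoot",(114,164),(501,72)),("head",(260,240),(655,140)),("collar",(256,247),(651,153)),("rearR",(38,284),(420,190)),("rearL",(330,284),(730,190)),("slotL",(290,248),(688,155)),("slotR",(216,248),(609,155)),("s1",(262,195),(656,100)),("s2",(146,135),(535,41)),("s3",(68,194),(452,101))]:
    print(n,*tri(ray("wrist",L(*l),a),ray("wrist",R(*r),b)))
for n in("rack_stud","rack_peg"):
    A=pickle.load(open("w3.pkl","rb"))[n][0]["point"];B=pickle.load(open("w4.pkl","rb"))[n][0]["point"]; print(n,*tri(ray("wrist",A,a),ray("wrist",B,b)))
print("front",onz("wrist",L(55,42),.015,a),onz("wrist",L(312,42),.015,a))
print(onz("wrist",L(102,110),.12,a))
E
python3 tri.py
```

```text
pegfoot [ 0.6045 -0.277   0.0709] 0.0002658538629789532
head [ 0.6665 -0.1744  0.1303] 7.044411330078811e-05
collar [ 0.6757 -0.1748  0.1133] 2.0611750516131437e-05
rearR [ 0.68   -0.3384  0.1305] 0.00014250359596095042
rearL [ 0.7065 -0.1245  0.1281] 0.00039755952530128925
slotL [ 0.6805 -0.1482  0.1096] 0.0006930206831586095
slotR [ 0.6736 -0.2046  0.1104] 0.00021818883376587743
s1 [ 0.6399 -0.1651  0.0951] 0.0009227330837766921
s2 [ 0.5854 -0.2486  0.0654] 8.630865832578803e-06
s3 [ 0.622  -0.3141  0.0887] 0.00033038283817339896
rack_stud [ 0.6725 -0.1764  0.1108] 0.0005432416104436182
rack_peg [ 0.6043 -0.2788  0.0709] 0.0007190586236550064
front [ 0.5003 -0.318   0.015 ] [ 0.5266 -0.0993  0.015 ]
[ 0.5657 -0.2739  0.12  ]
```

```bash
cat >> tri.py <<'E'
print("bowl")
for z in(0,.05,.1): print(z,onz("top",(110+690/2.25,110+62/2.25),z),onz("top",(110+650/2.25,110+50/2.25),z),onz("wrist",R(480,240),z,b),onz("wrist",R(660,215),z,b))
print("bowl near edge tri",tri(ray("wrist",R(470,237),b),ray("top",(110+692/2.25,110+62/2.25))))
E
python3 tri.py | sed -n '/bowl/,$p'; python3 -c "
import cv2
a=cv2.imread('pics/scene0.png')[85:215,290:430];cv2.imwrite('pics/s2.png',cv2.resize(a,None,fx=4.5,fy=4.5,interpolation=3))"
```

```text
bowl
0 [ 0.7767 -0.3286  0.    ] [ 0.802  -0.2666  0.    ] [ 0.7454 -0.3308  0.    ] [ 0.7423 -0.1515  0.    ]
0.05 [ 0.7583 -0.3125  0.05  ] [ 0.7829 -0.2524  0.05  ] [ 0.7356 -0.3202  0.05  ] [ 0.7328 -0.1603  0.05  ]
0.1 [ 0.74   -0.2964  0.1   ] [ 0.7638 -0.2381  0.1   ] [ 0.7259 -0.3097  0.1   ] [ 0.7234 -0.169   0.1   ]
bowl near edge tri (array([ 0.7198, -0.2967,  0.1416]), np.float64(0.023221371264467525))
```

View pics/s2.png

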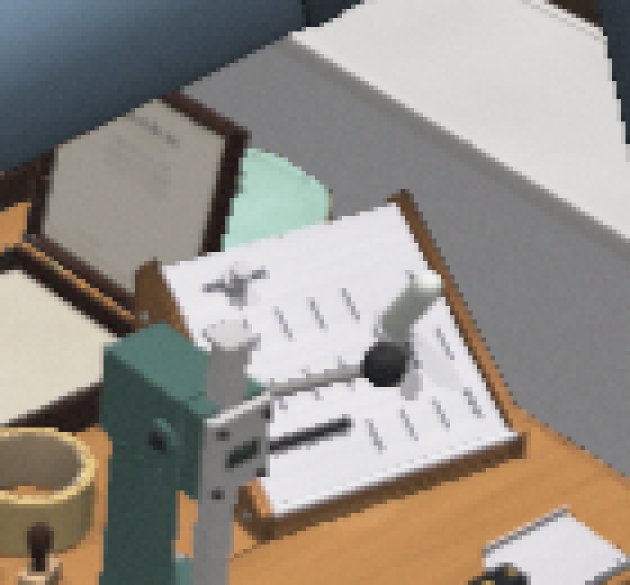

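Run:
```python
from h import *
p=arm.camera_params("wrist");W=np.array(p["tool_from_camera"]);f=210/np.tan(np.radians(p["fov_y"]/2))
for px,z in [((279.6,208.6),-.018),((280,192),-.045),((280,228),.009)]:
    d=W[:3,:3]@np.array([(px[0]-p["cx"])/f,-(px[1]-p["cy"])/f,-1]);o=W[:3,3];print(o+d*(z-o[2])/d[2])
# target TCPs in world for rack coords
c,s=np.cos(np.radians(-7)),np.sin(np.radians(-7))
def w(u,v,z): return np.array([c*u-s*v,s*u+c*v,z]).round(4)
print(w(.6237,-.2017,.19))
print(arm.observe()["position"])
```

```text
[-0.00026942 -0.03849858 -0.018     ]
[-0.00019515 -0.05092981 -0.045     ]
[-5.82523142e-05 -2.19862617e-02  9.00000000e-03]
[ 0.5945 -0.2762  0.19  ]
[ 0.72849325 -0.24145866  0.32094692]
```

```bash
cat > fit.py <<'E'
from h import *
from scipy.optimize import least_squares
p=arm.camera_params("wrist");W=np.linalg.inv(np.array(p["tool_from_camera"]));f=210/np.tan(np.radians(p["fov_y"]/2))
def pj(P):
    q=W[:3,:3]@np.array(P)+W[:3,3]; return np.array([p["cx"]-f*q[0]/q[2],p["cy"]+f*q[1]/q[2]])
# base centre at distance L from grasp point (0,0,-zg) along axis; th>0: mouth down, mouth along +y
def edges(L,th,zg):
    a=np.array([0,np.cos(th),np.sin(th)]); n=np.array([0,np.sin(th),-np.cos(th)])  # n: cup "top"
    c=np.array([0,0,-zg])-L*a
    return pj(c+.027*n),pj(c-.027*n),pj(c+[.027,0,0])
def show(L,th,zg=.018):
    t,b,s=edges(L,np.radians(th),zg); return [round(float(x),1) for x in (t[1],b[1],s[1],s[0])]
def fit(top,bot,zg=.018):
    r=least_squares(lambda x:[edges(x[0]/100,x[1],zg)[0][1]-top,edges(x[0]/100,x[1],zg)[1][1]-bot],[4.3,0]); return r.x[0]*10,np.degrees(r.x[1]),r.cost
E
python3 - <<'E'
from fit import *
im=cv2.imread("pics/w4.png"); print(im[170:260:3,280].mean(1).round()); 
for t in(-20,-10,0,10): print(t,show(.043,t))
print(fit(192,228))
E
```

```text
[143. 148. 145. 143. 146. 148. 114.  97.  97.  96.  95.  95.  96.  93.
  95.  96.  99. 100. 101.  95. 150. 165. 131. 130. 130. 130. 130. 129.
 130. 130.]
-20 [184.0, 200.0, 193.5, 349.6]
-10 [198.6, 189.2, 193.0, 353.5]
0 [219.7, 180.5, 196.2, 357.7]
10 [247.0, 174.5, 203.6, 362.2]
(np.float64(36.59178425812335), np.float64(-31.992529739966372), np.float64(4.0389678347315804e-28))
```

Run:
```python
from fit import *
for a in [(229,190),(231,188)]: print(fit(*a))
```

```text
(np.float64(39.35495702717752), np.float64(-1.2871225630976597), np.float64(3.2311742677852644e-27))
(np.float64(39.76324506843775), np.float64(0.1368469868841718), np.float64(8.077935669463161e-28))
```

move_arm:
  steps:
    - {"grip":45,"tx":-0.4,"ty":-0.12,"tz":-0.2,"yaw":0}
    - {"grip":45,"tx":-0.8,"ty":-0.25,"tz":-0.5,"yaw":0}
    - {"grip":45,"tx":-1,"ty":-0.25,"tz":-0.7,"yaw":0}

```text
t: 9.1
position: [0.6239, -0.2697, 0.2495]
orientation: [[0.128, 0.992, -0.003], [0.992, -0.128, -0.001], [-0.002, -0.003, -1.0]]
force: [-0.5, 0.7, -0.9]
width: 0.0528
```

move_arm:
  steps:
    - {"grip":45,"tx":-0.34,"ty":-0.1,"tz":-0.3,"yaw":0}
    - {"grip":45,"tx":-0.34,"ty":-0.1,"tz":-0.6,"yaw":0}
    - {"grip":45,"tx":-0.34,"ty":-0.1,"tz":-0.8,"yaw":0}
    - {"grip":45,"tx":-0.34,"ty":-0.1,"tz":-0.81,"yaw":0}
    - {"grip":45,"tx":-0.34,"ty":-0.1,"tz":-0.81,"yaw":0}

```text
t: 9.6
position: [0.5955, -0.2757, 0.1697]
orientation: [[0.121, 0.993, 0.0], [0.993, -0.121, 0.0], [0.0, 0.0, -1.0]]
force: [0.2, -0.7, -1.0]
width: 0.0528
```

move_arm:
  steps:
    - {"grip":45,"tx":0,"ty":0,"tz":-0.08,"yaw":0}
    - {"grip":45,"tx":0,"ty":0,"tz":-0.16,"yaw":0}
    - {"grip":45,"tx":0,"ty":0,"tz":-0.18,"yaw":0}
    - {"grip":45,"tx":0,"ty":0,"tz":-0.18,"yaw":0}

```text
t: 10.0
position: [0.5973, -0.2766, 0.1542]
orientation: [[0.121, 0.993, 0.004], [0.993, -0.121, -0.001], [-0.0, 0.004, -1.0]]
force: [-1.5, 2.4, 8.1]
width: 0.0528
```

move_arm:
  steps:
    - {"grip":45,"tx":0.05,"ty":-0.006,"tz":-0.03,"yaw":0}
    - {"grip":45,"tx":0.07,"ty":-0.009,"tz":-0.055,"yaw":0}
    - {"grip":45,"tx":0.09,"ty":-0.011,"tz":-0.08,"yaw":0}
    - {"grip":45,"tx":0.09,"ty":-0.011,"tz":-0.08,"yaw":0}

```text
t: 10.4
position: [0.6057, -0.2786, 0.1472]
orientation: [[0.121, 0.993, 0.003], [0.993, -0.121, -0.001], [-0.001, 0.003, -1.0]]
force: [-2.1, 0.9, 11.0]
width: 0.053
```

```bash
cat > cupth.py <<'E'
from fit import *
import sys
s=arm.observe(); im=arm.grab_frame("wrist"); cv2.imwrite("pics/%s.png"%sys.argv[1],im)
print(s["t"],s["position"],s["force"],s["width"])
for r in arm.place_of("wrist","cup_base")[:2]: print(r)
print(im[60:290:4,280].mean(1).round().astype(int).tolist())
E
python3 cupth.py c1
```

```text
10.4 [ 0.60566351 -0.27857464  0.14715893] [-2.10431264  0.90030322 10.98232082] 0.052960775690187915
{'point': [277.3, 213.7], 'score': 0.85}
[230, 248, 211, 145, 238, 236, 240, 239, 241, 241, 236, 236, 238, 236, 239, 238, 241, 241, 243, 242, 180, 179, 180, 183, 181, 180, 184, 149, 140, 156, 141, 111, 110, 109, 107, 108, 106, 110, 109, 106, 109, 108, 110, 112, 111, 112, 112, 106, 109, 156, 145, 138, 138, 138, 138, 137, 137, 137]
```

```bash
python3 -c "
from fit import *
print(fit(256,183),show(.04,15),show(.04,35),show(.04,45))"
```

```text
(np.float64(39.54038209245742), np.float64(9.30923524743259), np.float64(8.077935669463161e-28)) [271.7, 179.8, 217.0, 363.4] [338.6, 181.9, 248.4, 371.3] [371.8, 189.9, 269.9, 374.6]
```

move_arm:
  steps:
    - {"grip":45,"tx":0.015,"ty":-0.002,"tz":-0.025,"yaw":0}
    - {"grip":45,"tx":0.025,"ty":-0.003,"tz":-0.05,"yaw":0}
    - {"grip":45,"tx":0.035,"ty":-0.004,"tz":-0.075,"yaw":0}
    - {"grip":45,"tx":0.045,"ty":-0.005,"tz":-0.105,"yaw":0}
    - {"grip":45,"tx":0.045,"ty":-0.005,"tz":-0.105,"yaw":0}

```text
t: 11.0
position: [0.6126, -0.2799, 0.1381]
orientation: [[0.121, 0.993, 0.008], [0.993, -0.121, -0.004], [-0.003, 0.008, -1.0]]
force: [-0.1, 0.2, 12.1]
width: 0.0528
```

```bash
python3 cupth.py c2
```

```text
11.0 [ 0.61264404 -0.27986008  0.13811963] [-0.11058901  0.22053626 12.08616798] 0.05275480385432104
[199, 238, 236, 240, 240, 239, 228, 222, 222, 224, 222, 225, 224, 227, 230, 240, 244, 243, 240, 183, 182, 183, 179, 182, 131, 158, 174, 188, 176, 131, 129, 128, 129, 128, 126, 127, 127, 126, 124, 128, 127, 127, 124, 124, 119, 119, 116, 120, 122, 121, 121, 123, 124, 124, 122, 119, 113, 149]
```

move_arm:
  steps:
    - {"grip":45,"tx":0,"ty":0,"tz":-0.03,"yaw":0}
    - {"grip":45,"tx":-0.005,"ty":0,"tz":-0.06,"yaw":0}
    - {"grip":45,"tx":-0.01,"ty":0,"tz":-0.085,"yaw":0}
    - {"grip":45,"tx":-0.015,"ty":0,"tz":-0.105,"yaw":0}
    - {"grip":45,"tx":-0.015,"ty":0,"tz":-0.105,"yaw":0}

```text
t: 11.6
position: [0.6157, -0.2802, 0.1301]
orientation: [[0.119, 0.993, 0.017], [0.993, -0.119, -0.006], [-0.004, 0.018, -1.0]]
force: [3.8, -0.6, 15.1]
width: 0.0531
```

```bash
python3 cupth.py c3
```

```text
11.6 [ 0.61568404 -0.28024683  0.13006963] [ 3.84085751 -0.60258682 15.06663452] 0.05309328186408388
{'point': [278.8, 240.8], 'score': 0.84}
[236, 239, 239, 238, 202, 190, 202, 209, 208, 207, 210, 209, 216, 222, 242, 244, 241, 241, 228, 182, 181, 179, 179, 131, 159, 174, 187, 185, 171, 152, 143, 142, 142, 141, 142, 141, 139, 139, 141, 140, 139, 137, 138, 135, 128, 128, 126, 124, 124, 127, 128, 127, 126, 127, 129, 131, 129, 129]
```

move_arm:
  steps:
    - {"grip":45,"tx":0,"ty":0,"tz":0.3,"yaw":0}
    - {"grip":45,"tx":0,"ty":0,"tz":0.7,"yaw":0}
    - {"grip":45,"tx":0,"ty":0,"tz":0.8,"yaw":0}
    - {"grip":45,"tx":-0.3,"ty":0.04,"tz":0.8,"yaw":0}
    - {"grip":45,"tx":-0.6,"ty":0.08,"tz":0.8,"yaw":0}
    - {"grip":45,"tx":-0.9,"ty":0.11,"tz":0.8,"yaw":0}
    - {"grip":45,"tx":-0.9,"ty":0.11,"tz":0.8,"yaw":0}
    - {"grip":45,"tx":-0.9,"ty":0.11,"tz":0.8,"yaw":0}

```text
t: 12.5
position: [0.5169, -0.2662, 0.2019]
orientation: [[0.122, 0.992, 0.0], [0.992, -0.122, 0.001], [0.001, 0.0, -1.0]]
force: [0.1, 0.8, -0.9]
width: 0.0526
```

```bash
python3 cupth.py c4
python3 - <<'E'
from fit import *
for c in range(30,56,4): print(c,show(.04,c))
E
```

```text
12.5 [ 0.51693291 -0.26622504  0.20193138] [ 0.05284363  0.82112025 -0.91322435] 0.05259299424432807
{'point': [276.4, 235.7], 'score': 0.93}
[243, 243, 243, 243, 233, 191, 139, 147, 147, 146, 144, 141, 141, 141, 143, 146, 129, 109, 120, 93, 100, 107, 97, 97, 97, 96, 94, 82, 78, 130, 135, 135, 134, 134, 134, 133, 132, 132, 133, 132, 131, 130, 133, 134, 126, 121, 118, 117, 118, 120, 121, 120, 119, 121, 123, 123, 121, 123]
30 [321.5, 179.8, 239.0, 369.5]
34 [335.2, 181.4, 246.4, 371.0]
38 [348.8, 183.8, 254.5, 372.4]
42 [362.1, 187.0, 263.1, 373.7]
46 [374.9, 191.0, 272.2, 374.9]
50 [387.1, 196.0, 281.8, 376.0]
54 [398.6, 201.8, 291.8, 377.0]
```

move_arm:
  steps:
    - {"grip":45,"tx":0,"ty":0,"tz":-0.2,"yaw":0}
    - {"grip":45,"tx":0,"ty":0,"tz":-0.355,"yaw":0}
    - {"grip":45,"tx":0.05,"ty":-0.006,"tz":-0.44,"yaw":0}
    - {"grip":45,"tx":0.11,"ty":-0.014,"tz":-0.53,"yaw":0}
    - {"grip":45,"tx":0.17,"ty":-0.02,"tz":-0.62,"yaw":0}
    - {"grip":45,"tx":0.22,"ty":-0.027,"tz":-0.7,"yaw":0}
    - {"grip":45,"tx":0.22,"ty":-0.027,"tz":-0.71,"yaw":0}

```text
t: 13.3
position: [0.5401, -0.2686, 0.1301]
orientation: [[0.12, 0.993, -0.001], [0.993, -0.12, 0.0], [-0.0, -0.001, -1.0]]
force: [-0.0, 0.0, -1.9]
width: 0.0531
```

```bash
python3 cupth.py c5 | head -2
python3 - <<'E'
from h import *
im=arm.grab_frame("scene"); a=im[100:220,300:440]; b=arm.grab_frame("top")[110:240,340:470]
cv2.imwrite("pics/v1.png",np.hstack([cv2.resize(a,(400,343),interpolation=3),cv2.resize(b,(343,343),interpolation=3)]))
E
```

```text
13.3 [ 0.54011585 -0.2686075   0.13009012] [-0.02951736  0.02025967 -1.89402538] 0.0531174591406043
{'point': [276.3, 236.7], 'score': 0.88}
```

View pics/v1.png

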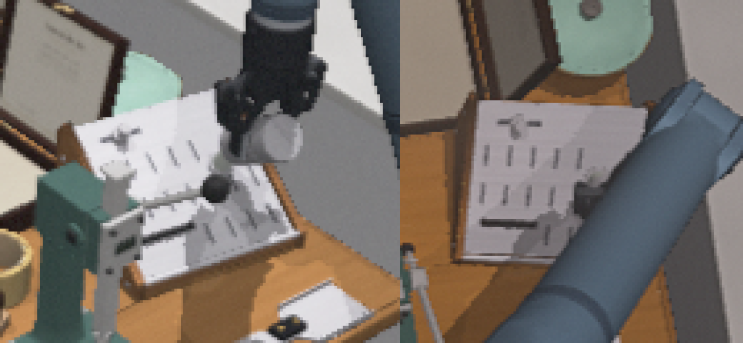

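move_arm:
  steps:
    - {"grip":45,"tx":0.04,"ty":-0.005,"tz":0.025,"yaw":0}
    - {"grip":45,"tx":0.08,"ty":-0.01,"tz":0.05,"yaw":0}
    - {"grip":45,"tx":0.12,"ty":-0.015,"tz":0.075,"yaw":0}
    - {"grip":45,"tx":0.12,"ty":-0.015,"tz":0.075,"yaw":0}

```text
t: 13.9
position: [0.5471, -0.2702, 0.1367]
orientation: [[0.122, 0.992, -0.01], [0.993, -0.122, 0.002], [0.001, -0.01, -1.0]]
force: [-5.1, 1.1, -5.3]
width: 0.0532
```

```bash
python3 cupth.py c6 | head -2
```

```text
13.9 [ 0.54710344 -0.27018423  0.13667604] [-5.0953146   1.06024947 -5.26071308] 0.05316358648324258
{'point': [277.5, 236.1], 'score': 0.74}
```

move_arm:
  steps:
    - {"grip":45,"tx":0.03,"ty":-0.004,"tz":0.02,"yaw":0}
    - {"grip":45,"tx":0.06,"ty":-0.008,"tz":0.04,"yaw":0}
    - {"grip":45,"tx":0.09,"ty":-0.012,"tz":0.056,"yaw":0}
    - {"grip":45,"tx":0.09,"ty":-0.012,"tz":0.056,"yaw":0}

```text
t: 14.4
position: [0.5524, -0.2706, 0.1395]
orientation: [[0.123, 0.992, -0.017], [0.992, -0.123, 0.004], [0.002, -0.018, -1.0]]
force: [-6.8, 0.1, -10.3]
width: 0.0531
```

```bash
python3 cupth.py c7 | head -2
```

```text
14.4 [ 0.55238728 -0.27063505  0.13951949] [ -6.78727283   0.10691674 -10.34800186] 0.05308265039982133
{'point': [279.9, 246.3], 'score': 0.86}
```

move_arm:
  steps:
    - {"grip":45,"tx":0.04,"ty":-0.005,"tz":0.01,"yaw":0}
    - {"grip":45,"tx":0.08,"ty":-0.01,"tz":0.01,"yaw":0}
    - {"grip":45,"tx":0.12,"ty":-0.015,"tz":0.0,"yaw":0}
    - {"grip":45,"tx":0.12,"ty":-0.015,"tz":0.0,"yaw":0}

```text
t: 14.9
position: [0.5643, -0.2722, 0.1405]
orientation: [[0.123, 0.992, -0.018], [0.992, -0.123, 0.005], [0.003, -0.018, -1.0]]
force: [-9.5, 1.6, -5.7]
width: 0.0526
```

```bash
python3 cupth.py c8 | head -2
```

```text
14.9 [ 0.56433738 -0.27221589  0.14050913] [-9.50416528  1.58153082 -5.6905686 ] 0.05256211706136129
{'point': [278.2, 262.3], 'score': 0.64}
```

move_arm:
  steps:
    - {"grip":45,"tx":0.06,"ty":-0.008,"tz":-0.02,"yaw":0}
    - {"grip":45,"tx":0.1,"ty":-0.012,"tz":-0.08,"yaw":0}
    - {"grip":45,"tx":0.14,"ty":-0.018,"tz":-0.14,"yaw":0}
    - {"grip":45,"tx":0.17,"ty":-0.02,"tz":-0.19,"yaw":0}
    - {"grip":45,"tx":0.17,"ty":-0.02,"tz":-0.19,"yaw":0}

```text
t: 15.5
position: [0.5815, -0.2746, 0.1209]
orientation: [[0.123, 0.992, -0.017], [0.992, -0.123, 0.004], [0.002, -0.017, -1.0]]
force: [-8.4, -0.4, -9.0]
width: 0.0529
```

```bash
python3 cupth.py c9 | head -2
```

```text
15.5 [ 0.58154422 -0.27461344  0.12089273] [-8.37916514 -0.38972915 -9.02532696] 0.052892486692942095
{'point': [276.4, 269.9], 'score': 0.93}
```

move_arm:
  steps:
    - {"grip":45,"tx":0.04,"ty":-0.005,"tz":-0.05,"yaw":0}
    - {"grip":45,"tx":0.07,"ty":-0.009,"tz":-0.1,"yaw":0}
    - {"grip":45,"tx":0.08,"ty":-0.01,"tz":-0.14,"yaw":0}
    - {"grip":45,"tx":0.08,"ty":-0.01,"tz":-0.14,"yaw":0}

```text
t: 16.0
position: [0.5893, -0.2757, 0.1084]
orientation: [[0.123, 0.992, -0.017], [0.992, -0.123, 0.005], [0.003, -0.018, -1.0]]
force: [-10.6, 1.2, -2.1]
width: 0.0527
```

```bash
python3 cupth.py c10 | head -2
```

```text
16.0 [ 0.58934039 -0.2757026   0.10835369] [-10.62978006   1.21011873  -2.05344451] 0.052741277848637386
{'point': [277.3, 268.6], 'score': 0.8}
```

move_arm:
  steps:
    - {"grip":45,"tx":0.03,"ty":-0.004,"tz":-0.04,"yaw":0}
    - {"grip":45,"tx":0.03,"ty":-0.004,"tz":-0.07,"yaw":0}
    - {"grip":45,"tx":0.03,"ty":-0.004,"tz":-0.07,"yaw":0}

```text
t: 16.4
position: [0.5939, -0.2766, 0.1075]
orientation: [[0.123, 0.992, -0.013], [0.992, -0.123, 0.008], [0.006, -0.014, -1.0]]
force: [-17.0, 6.6, 21.3]
width: 0.0527
```

```bash
python3 cupth.py c11 | head -2
```

```text
16.4 [ 0.59391083 -0.27658864  0.10747643] [-16.98648913   6.58227686  21.29885997] 0.052674201374880186
{'point': [276.5, 280.7], 'score': 0.83}
```

move_arm:
  steps:
    - {"grip":85,"tx":0,"ty":0,"tz":0.03,"yaw":0}
    - {"grip":85,"tx":0,"ty":0,"tz":0.05,"yaw":0}
    - {"grip":85,"tx":0,"ty":0,"tz":0.05,"yaw":0}
    - {"grip":85,"tx":0,"ty":0,"tz":0.05,"yaw":0}
    - {"grip":85,"tx":0,"ty":0,"tz":0.4,"yaw":0}
    - {"grip":85,"tx":0,"ty":0,"tz":0.8,"yaw":0}
    - {"grip":85,"tx":0,"ty":0,"tz":1,"yaw":0}

```text
t: 17.2
position: [0.6024, -0.2779, 0.2078]
orientation: [[0.121, 0.993, 0.005], [0.993, -0.121, -0.003], [-0.002, 0.005, -1.0]]
force: [0.7, 0.3, -0.3]
width: 0.085
```

move_arm:
  steps:
    - {"grip":85,"tx":-0.2,"ty":0,"tz":0.4,"yaw":0}
    - {"grip":85,"tx":-0.4,"ty":0,"tz":0.8,"yaw":0}
    - {"grip":85,"tx":-0.4,"ty":0,"tz":1,"yaw":0}
    - {"grip":85,"tx":-0.4,"ty":0,"tz":1,"yaw":0}
    - {"grip":85,"tx":-0.4,"ty":0,"tz":1,"yaw":0}

```text
t: 17.7
position: [0.561, -0.2763, 0.3043]
orientation: [[0.12, 0.993, 0.001], [0.993, -0.12, 0.0], [0.0, 0.001, -1.0]]
force: [-0.3, 0.5, 1.0]
width: 0.0851
```

```bash
python3 look.py r1 cup_base cup_mouth rack_stud paddle_eye paddle_grip paddle_slot
```

```text
17.7 [ 0.561 -0.276  0.304]
cup_base {'point': [285.3, 170.3], 'score': 0.68} [ 0.553 -0.269  0.08 ]
cup_mouth {'point': [287.8, 217.4], 'score': 0.81} [ 0.602 -0.273  0.08 ]
rack_stud {'point': [393.5, 286.1], 'score': 0.55} [ 0.696 -0.165  0.08 ]
paddle_slot {'point': [530.5, 199.6], 'score': 0.54} [ 0.613 -0.022  0.08 ]
```

View pics/r1.png

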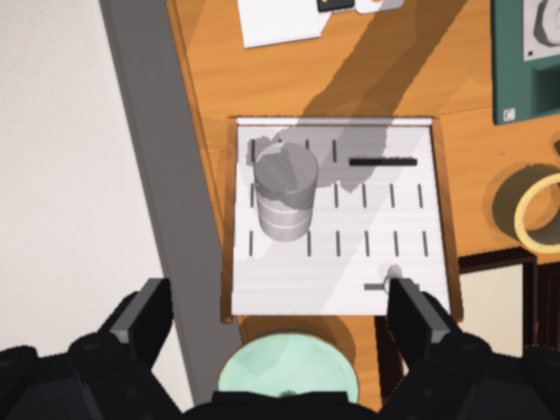

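move_arm:
  steps:
    - {"grip":85,"tx":-0.2,"ty":0.1,"tz":0,"yaw":-0.02}
    - {"grip":85,"tx":-0.4,"ty":0.2,"tz":0,"yaw":-0.04}
    - {"grip":85,"tx":-0.6,"ty":0.4,"tz":0,"yaw":-0.06}
    - {"grip":85,"tx":-0.8,"ty":0.5,"tz":0,"yaw":-0.08}
    - {"grip":85,"tx":-0.9,"ty":0.6,"tz":0,"yaw":-0.1}
    - {"grip":85,"tx":-0.9,"ty":0.6,"tz":0,"yaw":-0.12}

```text
t: 18.65
position: [0.469, -0.2153, 0.3036]
orientation: [[0.77, 0.637, -0.001], [0.637, -0.77, 0.004], [0.002, -0.003, -1.0]]
force: [-0.6, -0.0, -0.4]
width: 0.085
```

move_arm:
  steps:
    - {"grip":85,"tx":-0.2,"ty":0.1,"tz":-0.1,"yaw":-0.02}
    - {"grip":85,"tx":-0.4,"ty":0.2,"tz":-0.2,"yaw":-0.04}
    - {"grip":85,"tx":-0.6,"ty":0.4,"tz":-0.3,"yaw":-0.06}
    - {"grip":85,"tx":-0.8,"ty":0.46,"tz":-0.4,"yaw":-0.08}
    - {"grip":85,"tx":-0.81,"ty":0.46,"tz":-0.5,"yaw":-0.1}
    - {"grip":85,"tx":-0.81,"ty":0.46,"tz":-0.5,"yaw":-0.102}
    - {"grip":85,"tx":-0.81,"ty":0.46,"tz":-0.5,"yaw":-0.102}
    - {"grip":85,"tx":-0.81,"ty":0.46,"tz":-0.5,"yaw":-0.102}

```text
t: 19.45
position: [0.3903, -0.1713, 0.255]
orientation: [[0.998, 0.055, 0.001], [0.055, -0.998, -0.001], [0.001, 0.001, -1.0]]
force: [0.1, -0.4, -0.0]
width: 0.085
```

```bash
sed -i 's/\.08,s/.005,s/' look.py; python3 look.py p1 paddle_eye paddle_grip paddle_slot paddle
python3 - <<'E'
from h import *
import pickle
np.set_printoptions(precision=4,suppress=True)
s=pickle.load(open("r1.pkl","rb"))["s"]; print("cup base@.15",onz("wrist",(286,168),.15,s), "stud head@.13",onz("wrist",(394,271),.132,s))
s=pickle.load(open("p1.pkl","rb"))["s"]
R=arm.outline_of("wrist","paddle")
m=R[0]["region"].astype("uint8"); c=max(cv2.findContours(m,0,2)[0],key=cv2.contourArea); r=cv2.minAreaRect(c); print(R[0]["score"],r)
for q in cv2.boxPoints(r): print(onz("wrist",q,.004,s))
E
```

```text
19.45 [ 0.39  -0.171  0.255]
paddle_eye {'point': [283.1, 155.1], 'score': 0.64} [ 0.393 -0.151  0.005]
paddle_grip {'point': [274.9, 198.5], 'score': 0.74} [ 0.387 -0.199  0.005]
paddle_slot {'point': [279.8, 138.2], 'score': 0.96} [ 0.388 -0.133  0.005]
paddle {'point': [276.9, 208.3], 'score': 0.65} [ 0.389 -0.21   0.005]
cup base@.15 [ 0.5389 -0.2686  0.15  ] stud head@.13 [ 0.6507 -0.1793  0.132 ]
0.58 ((276.5, 206.0), (154.0, 63.0), 90.0)
[ 0.3516 -0.1261  0.004 ]
[ 0.4172 -0.1225  0.004 ]
[ 0.4311 -0.2999  0.004 ]
[ 0.3567 -0.304   0.004 ]
```

View pics/p1.png

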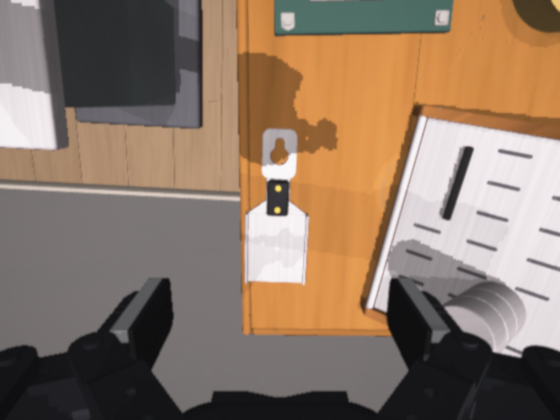

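Run:
```python
from h import *
import pickle
np.set_printoptions(precision=4,suppress=True)
for k in("w3","w4","r1"):
    s=pickle.load(open(k+".pkl","rb"))["s"]; print(k,s["position"],s["orientation"][:,2])
    for P in [(.6665,-.1744,.1303),(.6757,-.1748,.1133),(.68,-.3384,.1305),(.7065,-.1245,.1281),(.5003,-.318,.015),(.5266,-.0993,.015),(.6045,-.277,.071)]: print(proj("wrist",np.array(P),s).round(1),end=" ")
    print()
s=pickle.load(open("p1.pkl","rb"))["s"]
for n,p in [("plate end",(280,129)),("hole",(281,156)),("grip",(278,197)),("blade end",(276,284)),("bladeL0",(247,218)),("bladeL1",(246,282)),("bladeR0",(308,216)),("bladeR1",(305,284)),("tableedge",(241,200))]: print(n,onz("wrist",p,.005 if n!="grip" else .012,s))
```

```text
w3 [ 0.6593 -0.2403  0.3203] [-0.0007 -0.0004 -1.    ]
[351.9 185.5] [348.8 191. ] [179.7 219.7] [406.4 219.7] [192.9  32.2] [392.2  32.1] [238.5 126.7] 
w4 [ 0.7284 -0.2414  0.3202] [-0.0012 -0.0002 -1.    ]
[348.  107.9] [344.9 118.1] [165.6 146.8] [406.  146.8] [181.3 -39.2] [390.6 -39.8] [228.7  55.3] 
r1 [ 0.561  -0.2763  0.3043] [ 0.0008  0.0003 -1.    ]
[399.2 284.7] [393.8 284.9] [231.4 315.3] [450.4 314.4] [236.8 119.5] [430.6 119.4] [284.  216.9] 
plate end [ 0.3881 -0.124   0.005 ]
hole [ 0.3907 -0.152   0.005 ]
grip [ 0.3899 -0.1952  0.012 ]
blade end [ 0.3934 -0.3028  0.005 ]
bladeL0 [ 0.3567 -0.223   0.005 ]
bladeL1 [ 0.3579 -0.3021  0.005 ]
bladeR0 [ 0.4245 -0.2169  0.005 ]
bladeR1 [ 0.4276 -0.3009  0.005 ]
tableedge [ 0.3495 -0.2026  0.005 ]
```

move_arm:
  steps:
    - {"grip":60,"tx":0.005,"ty":-0.26,"tz":-0.4,"yaw":-0.004}
    - {"grip":60,"tx":0.005,"ty":-0.26,"tz":-0.8,"yaw":-0.004}
    - {"grip":60,"tx":0.005,"ty":-0.26,"tz":-1,"yaw":-0.004}

```text
t: 20.05
position: [0.3886, -0.1967, 0.1526]
orientation: [[1.0, 0.028, -0.002], [0.028, -1.0, -0.0], [-0.002, 0.0, -1.0]]
force: [-0.6, 0.9, 0.1]
width: 0.0602
```

move_arm:
  steps:
    - {"grip":60,"tx":0,"ty":0,"tz":-0.4,"yaw":0}
    - {"grip":60,"tx":0,"ty":0,"tz":-0.8,"yaw":0}
    - {"grip":60,"tx":0,"ty":0,"tz":-1,"yaw":0}
    - {"grip":60,"tx":0,"ty":0,"tz":-1,"yaw":0}

```text
t: 20.45
position: [0.3872, -0.196, 0.0517]
orientation: [[1.0, 0.03, -0.008], [0.03, -1.0, 0.0], [-0.008, -0.0, -1.0]]
force: [-0.7, 0.6, -0.1]
width: 0.0598
```

move_arm:
  steps:
    - {"grip":60,"tx":0,"ty":0,"tz":-0.3,"yaw":0}
    - {"grip":60,"tx":0,"ty":0,"tz":-0.45,"yaw":0}
    - {"grip":60,"tx":0,"ty":0,"tz":-0.5,"yaw":0}
    - {"grip":60,"tx":0,"ty":0,"tz":-0.51,"yaw":0}

```text
t: 20.85
position: [0.391, -0.1969, 0.0041]
orientation: [[1.0, 0.03, 0.001], [0.03, -1.0, -0.0], [0.001, 0.0, -1.0]]
force: [-0.7, -0.2, 0.0]
width: 0.0601
```

move_arm:
  steps:
    - {"grip":10,"tx":0,"ty":0,"tz":0,"yaw":0}
    - {"grip":10,"tx":0,"ty":0,"tz":0,"yaw":0}
    - {"grip":10,"tx":0,"ty":0,"tz":0,"yaw":0}
    - {"grip":10,"tx":0,"ty":0,"tz":0,"yaw":0}
    - {"grip":10,"tx":0,"ty":0,"tz":0,"yaw":0}
    - {"grip":10,"tx":0,"ty":0,"tz":0,"yaw":0}

```text
t: 21.45
position: [0.3911, -0.197, 0.0046]
orientation: [[1.0, 0.029, 0.002], [0.029, -1.0, 0.001], [0.002, -0.0, -1.0]]
force: [-1.9, -0.0, 6.0]
width: 0.0221
```

move_arm:
  steps:
    - {"grip":10,"tx":0,"ty":0,"tz":0.2,"yaw":0}
    - {"grip":10,"tx":0,"ty":0,"tz":0.6,"yaw":0}
    - {"grip":10,"tx":0,"ty":0,"tz":1,"yaw":0}

```text
t: 21.75
position: [0.3889, -0.1966, 0.1041]
orientation: [[1.0, 0.029, -0.003], [0.029, -1.0, 0.0], [-0.003, -0.0, -1.0]]
force: [1.0, 0.5, -0.3]
width: 0.0223
```

move_arm:
  steps:
    - {"grip":10,"tx":0,"ty":0,"tz":0.4,"yaw":-0.01}
    - {"grip":10,"tx":0,"ty":0,"tz":0.8,"yaw":-0.03}
    - {"grip":10,"tx":0,"ty":0,"tz":1,"yaw":-0.05}

```text
t: 22.05
position: [0.3896, -0.1918, 0.1891]
orientation: [[0.986, -0.168, -0.001], [-0.168, -0.986, 0.008], [-0.003, -0.007, -1.0]]
force: [0.1, 1.6, -1.3]
width: 0.0227
```

move_arm:
  steps:
    - {"grip":10,"tx":0.1,"ty":0.1,"tz":0.4,"yaw":-0.02}
    - {"grip":10,"tx":0.3,"ty":0.2,"tz":0.8,"yaw":-0.04}
    - {"grip":10,"tx":0.5,"ty":0.3,"tz":0.95,"yaw":-0.06}
    - {"grip":10,"tx":0.7,"ty":0.4,"tz":0.95,"yaw":-0.08}
    - {"grip":10,"tx":0.9,"ty":0.5,"tz":0.95,"yaw":-0.1}
    - {"grip":10,"tx":1,"ty":0.6,"tz":0.95,"yaw":-0.12}
    - {"grip":10,"tx":1,"ty":0.6,"tz":0.95,"yaw":-0.14}

```text
t: 22.75
position: [0.4908, -0.1297, 0.2834]
orientation: [[0.5, -0.866, 0.004], [-0.866, -0.5, 0.004], [-0.001, -0.006, -1.0]]
force: [-0.1, -1.1, -1.1]
width: 0.022
```

move_arm:
  steps:
    - {"grip":10,"tx":0.3,"ty":0.1,"tz":0,"yaw":-0.02}
    - {"grip":10,"tx":0.5,"ty":0.2,"tz":0,"yaw":-0.04}
    - {"grip":10,"tx":0.7,"ty":0.4,"tz":0,"yaw":-0.06}
    - {"grip":10,"tx":1,"ty":0.6,"tz":0,"yaw":-0.08}
    - {"grip":10,"tx":1,"ty":0.6,"tz":0,"yaw":-0.084}

```text
t: 23.25
position: [0.5932, -0.0655, 0.2824]
orientation: [[0.005, -1.0, 0.007], [-1.0, -0.005, 0.001], [-0.001, -0.007, -1.0]]
force: [0.1, 1.1, -1.2]
width: 0.0223
```

move_arm:
  steps:
    - {"grip":10,"tx":0.24,"ty":0,"tz":0,"yaw":0}
    - {"grip":10,"tx":0.24,"ty":0,"tz":0,"yaw":0}
    - {"grip":10,"tx":0.24,"ty":0,"tz":0,"yaw":0}
    - {"grip":10,"tx":0.24,"ty":0,"tz":0,"yaw":0}

```text
t: 23.65
position: [0.6124, -0.0724, 0.2836]
orientation: [[-0.003, -1.0, 0.006], [-1.0, 0.003, 0.003], [-0.003, -0.006, -1.0]]
force: [0.2, -0.8, -2.0]
width: 0.0222
```

```bash
sed -i 's/\.005,s/.115,s/' look.py; python3 look.py q1 rack_stud paddle_eye paddle_slot
python3 - <<'E'
from h import *
import pickle
np.set_printoptions(precision=4,suppress=True)
P=np.array([.6757,-.1748,.1133]); z=[];
for k in("w3","w4","r1","q1"):
    s=pickle.load(open(k+".pkl","rb"))["s"]; q=proj("wrist",P,s).round().astype(int); print(k,q,s["orientation"][:,0])
    im=cv2.copyMakeBorder(cv2.imread(f"pics/{k}.png"),40,40,40,40,0); c=im[q[1]:q[1]+80,q[0]:q[0]+80]
    z.append(cv2.resize(c,(280,280),interpolation=3))
full=cv2.resize(cv2.imread("pics/q1.png"),(230,172))
o=np.vstack([np.hstack(z[:2]),np.hstack(z[2:])]); f=np.zeros((560,230,3),np.uint8); f[:172]=full
cv2.imwrite("pics/st.png",np.hstack([o,f]))
E
```

```text
23.65 [ 0.612 -0.072  0.284]
rack_stud {'point': [409.7, 120.0], 'score': 0.93} [ 0.673 -0.179  0.115]
rack_stud {'point': [511.5, 287.1], 'score': 0.39} [ 0.521 -0.289  0.115]
paddle_eye {'point': [488.5, 191.3], 'score': 0.57} [ 0.613 -0.253  0.115]
paddle_slot {'point': [283.3, 136.7], 'score': 0.71} [ 0.66  -0.075  0.115]
paddle_slot {'point': [410.0, 120.5], 'score': 0.26} [ 0.673 -0.179  0.115]
w3 [348 191] [ 0.12    0.9928 -0.0005]
w4 [344 118] [ 0.1223  0.9925 -0.0003]
r1 [393 285] [0.1204 0.9927 0.0004]
q1 [404 116] [-0.003  -1.     -0.0026]
```

View pics/st.png

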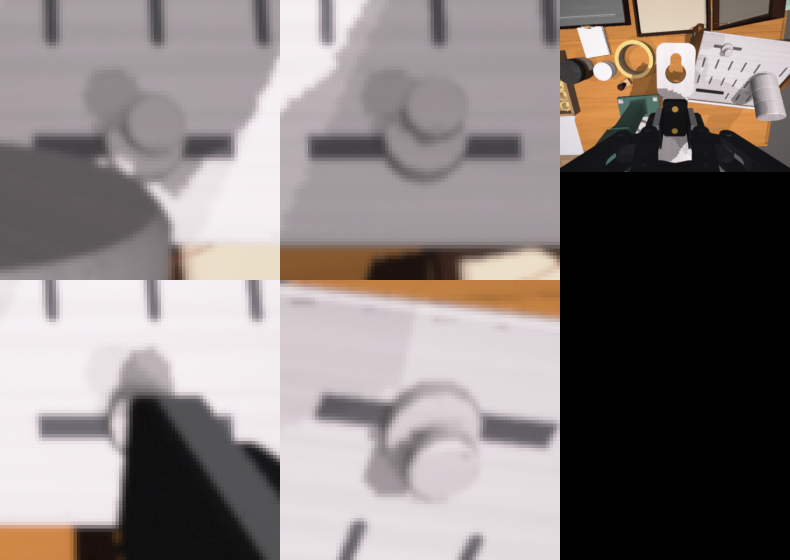

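```bash
cat > st.py <<'E'
from h import *
import pickle
from scipy.optimize import least_squares
np.set_printoptions(precision=4,suppress=True)
S={k:pickle.load(open(k+".pkl","rb"))["s"] for k in("w3","w4","q1")}
H={"w3":(352.3,186.1),"w4":(348.3,108.6),"q1":(411.1,130.3)}
C={"w3":(349.4,191),"w4":(345.4,117.1),"q1":(408,118)}
n=np.array([-np.sin(np.radians(32))*np.cos(np.radians(-7)),-np.sin(np.radians(32))*np.sin(np.radians(-7)),np.cos(np.radians(32))])
for D in(H,C):
    r=least_squares(lambda X:np.concatenate([proj("wrist",X,S[k])-D[k] for k in D]),[.67,-.175,.12]); print(r.x,r.fun)
r=least_squares(lambda X:np.concatenate([proj("wrist",X,S[k])-C[k] for k in C]+[proj("wrist",X+.014*n,S[k])-H[k] for k in H]),[.67,-.175,.12]); X=r.x
print("collar top",X,"head top",X+.014*n,r.fun.round(1)); R=lambda P:(.99255*P[0]-.12187*P[1],.12187*P[0]+.99255*P[1],P[2]); print(np.array(R(X)),np.array(R(X+.014*n)))
p=arm.camera_params("wrist");W=np.array(p["tool_from_camera"]);f=210/np.tan(np.radians(p["fov_y"]/2))
def tl(px,z):
    d=W[:3,:3]@np.array([(px[0]-p["cx"])/f,-(px[1]-p["cy"])/f,-1]);o=W[:3,3];return o+d*(z-o[2])/d[2]
im=cv2.imread("pics/q1.png")
print(tl((283.3,136.7),.002))
c=im[90:240,282]; print(c.mean(1).round().astype(int).tolist()); print(im[165,225:340].mean(1).round().astype(int).tolist())
E
python3 st.py
```

```text
[ 0.6665 -0.1743  0.1345] [-0.001   0.0929  0.0226 -1.0001  0.1228 -0.8233]
[ 0.6746 -0.1752  0.1214] [-0.1296  0.547  -0.0888 -0.2696 -0.2111  0.161 ]
collar top [ 0.6742 -0.1752  0.1221] head top [ 0.6669 -0.1743  0.134 ] [-0.   0.4  0.  -0.7  0.   0.7 -0.1  0.3 -0.1 -0.6 -0.1 -1.3]
[ 0.6905 -0.0917  0.1221] [ 0.6831 -0.0917  0.134 ]
[ 0.0017 -0.0607  0.002 ]
[140, 141, 141, 141, 141, 141, 141, 142, 142, 142, 144, 144, 145, 155, 183, 222, 241, 246, 247, 247, 247, 247, 247, 247, 247, 246, 246, 246, 246, 246, 246, 246, 246, 246, 246, 246, 245, 244, 238, 216, 175, 149, 143, 142, 142, 142, 141, 141, 140, 139, 136, 136, 136, 137, 137, 139, 139, 141, 140, 141, 142, 142, 140, 140, 141, 142, 143, 144, 144, 144, 143, 141, 142, 141, 141, 140, 140, 139, 138, 139, 138, 138, 137, 133, 121, 100, 88, 86, 86, 85, 86, 85, 84, 84, 84, 83, 83, 83, 84, 85, 85, 85, 86, 86, 93, 110, 128, 133, 124, 112, 103, 97, 106, 144, 195, 226, 234, 235, 235, 234, 234, 234, 234, 234, 234, 233, 233, 233, 233, 233, 233, 233, 232, 228, 211, 173, 150, 147, 146, 146, 146, 146, 146, 145, 146, 144, 142, 139, 140, 137]
[72, 78, 82, 84, 82, 80, 78, 76, 88, 136, 200, 231, 238, 239, 239, 240, 240, 241, 240, 239, 239, 239, 240, 240, 240, 240, 239, 239, 238, 238, 237, 237, 236, 232, 217, 177, 130, 102, 106, 128, 138, 140, 141, 141, 141, 140, 141, 140, 141, 140, 141, 140, 139, 140, 140, 140, 141, 140, 140, 139, 139, 139, 139, 139, 139, 139, 139, 139, 138, 138, 138, 138, 138, 136, 124, 108, 119, 167, 215, 235, 239, 239, 240, 239, 239, 239, 239, 239, 238, 238, 237, 237, 238, 239, 239, 239, 239, 238, 238, 237, 237, 237, 232, 216, 202, 205, 210, 211, 211, 212, 212, 212, 212, 213, 213]
```

move_arm:
  steps:
    - {"grip":10,"tx":-0.07,"ty":-0.4,"tz":0,"yaw":-0.019}
    - {"grip":10,"tx":-0.07,"ty":-0.8,"tz":-0.2,"yaw":-0.019}
    - {"grip":10,"tx":-0.07,"ty":-0.935,"tz":-0.5,"yaw":-0.019}
    - {"grip":10,"tx":-0.07,"ty":-0.935,"tz":-0.7,"yaw":-0.019}
    - {"grip":10,"tx":-0.07,"ty":-0.935,"tz":-0.7,"yaw":-0.019}
    - {"grip":10,"tx":-0.07,"ty":-0.935,"tz":-0.7,"yaw":-0.019}

```text
t: 24.45
position: [0.6067, -0.1647, 0.2138]
orientation: [[-0.12, -0.993, 0.006], [-0.993, 0.12, 0.002], [-0.002, -0.006, -1.0]]
force: [0.3, -0.3, -0.6]
width: 0.0222
```

move_arm:
  steps:
    - {"grip":10,"tx":0,"ty":0,"tz":-0.3,"yaw":0}
    - {"grip":10,"tx":0,"ty":0,"tz":-0.55,"yaw":0}
    - {"grip":10,"tx":0,"ty":0,"tz":-0.58,"yaw":0}
    - {"grip":10,"tx":0,"ty":0,"tz":-0.58,"yaw":0}

```text
t: 24.85
position: [0.6073, -0.1647, 0.1565]
orientation: [[-0.119, -0.993, 0.007], [-0.993, 0.119, 0.001], [-0.002, -0.007, -1.0]]
force: [0.2, -0.1, -0.1]
width: 0.0222
```

Run:
```python
from h import *
np.set_printoptions(precision=4,suppress=True)
s=arm.observe();P=s["position"];print(P,.99255*P[0]-.12187*P[1],.12187*P[0]+.99255*P[1],np.degrees(np.arctan2(s["orientation"][1,0],s["orientation"][0,0])),s["force"])
```

```text
[ 0.6073 -0.1647  0.1565] 0.6228492914148177 -0.08941728102177332 -96.86189296941765 [ 0.1654 -0.0752 -0.1175]
```

move_arm:
  steps:
    - {"grip":10,"tx":-0.02,"ty":-0.014,"tz":-0.06,"yaw":0}
    - {"grip":10,"tx":-0.02,"ty":-0.014,"tz":-0.11,"yaw":0}
    - {"grip":10,"tx":-0.02,"ty":-0.014,"tz":-0.14,"yaw":0}
    - {"grip":10,"tx":-0.02,"ty":-0.014,"tz":-0.155,"yaw":0}
    - {"grip":10,"tx":-0.02,"ty":-0.014,"tz":-0.155,"yaw":0}

```text
t: 25.35
position: [0.6046, -0.1667, 0.1401]
orientation: [[-0.121, -0.993, 0.007], [-0.993, 0.121, 0.001], [-0.002, -0.007, -1.0]]
force: [0.3, 1.4, -1.1]
width: 0.0218
```

move_arm:
  steps:
    - {"grip":10,"tx":0,"ty":0,"tz":-0.02,"yaw":0}
    - {"grip":10,"tx":0,"ty":0,"tz":-0.04,"yaw":0}
    - {"grip":10,"tx":0,"ty":0,"tz":-0.04,"yaw":0}

```text
t: 25.65
position: [0.605, -0.1674, 0.1368]
orientation: [[-0.122, -0.993, 0.008], [-0.993, 0.122, 0.001], [-0.002, -0.008, -1.0]]
force: [-1.5, -0.6, 4.1]
width: 0.0222
```

move_arm:
  steps:
    - {"grip":10,"tx":0,"ty":0,"tz":-0.02,"yaw":0}
    - {"grip":10,"tx":0,"ty":0,"tz":-0.04,"yaw":0}
    - {"grip":10,"tx":0,"ty":0,"tz":-0.04,"yaw":0}

```text
t: 25.95
position: [0.6049, -0.1673, 0.1323]
orientation: [[-0.121, -0.993, 0.008], [-0.993, 0.121, 0.0], [-0.001, -0.008, -1.0]]
force: [-1.4, -0.8, 4.8]
width: 0.0225
```

move_arm:
  steps:
    - {"grip":10,"tx":-0.005,"ty":0,"tz":-0.04,"yaw":0}
    - {"grip":10,"tx":-0.005,"ty":0,"tz":-0.08,"yaw":0}
    - {"grip":10,"tx":0,"ty":0,"tz":-0.13,"yaw":0}
    - {"grip":10,"tx":0.01,"ty":0,"tz":-0.18,"yaw":0}
    - {"grip":10,"tx":0.01,"ty":0,"tz":-0.18,"yaw":0}

```text
t: 26.45
position: [0.6066, -0.1673, 0.1143]
orientation: [[-0.121, -0.993, 0.009], [-0.993, 0.121, -0.0], [-0.001, -0.009, -1.0]]
force: [0.9, -1.0, 4.2]
width: 0.0223
```

```bash
cat > pt.py <<'E'
from fit import *
import sys
from scipy.optimize import least_squares
np.set_printoptions(precision=4,suppress=True)
s=arm.observe();P=s["position"];im=arm.grab_frame("wrist");cv2.imwrite(f"pics/{sys.argv[1]}.png",im)
print(s["t"],P,"u",.99255*P[0]-.12187*P[1],"v",.12187*P[0]+.99255*P[1],s["force"])
for n in("paddle_slot","paddle_eye"):
    for r in arm.place_of("wrist",n)[:2]: print(n,r)
c=im[:240,282].mean(1); print((c[20:240:3]).round().astype(int).tolist())
# model rows (top surface) for plate end(73), slot end(64.5 from grip), hole near edge(35), plate near end(21)
def rows(th):
    th=np.radians(th);a=np.array([0,-np.cos(th),-np.sin(th)]);nn=np.array([0,np.sin(th),-np.cos(th)])
    return [round(float(pj(np.array([0,0,-.005])+d*a-.0045*nn)[1]),1) for d in(.073,.0648,.0605,.045,.035,.021)]
for t in(0,10,20,26,30,32,36): print(t,rows(t))
E
python3 pt.py k1
```

```text
26.45 [ 0.6066 -0.1673  0.1143] u 0.622421714687183 v -0.09209853641506656 [ 0.8526 -1.0373  4.229 ]
paddle_slot {'point': [278.7, 145.8], 'score': 0.85}
[16, 19, 18, 18, 68, 207, 241, 225, 222, 223, 225, 224, 225, 226, 226, 228, 229, 229, 226, 227, 228, 227, 204, 196, 199, 221, 224, 223, 223, 221, 219, 185, 177, 207, 230, 230, 230, 230, 231, 231, 231, 229, 179, 218, 218, 219, 221, 212, 209, 212, 216, 220, 217, 226, 230, 230, 223, 171, 134, 125, 124, 126, 139, 172, 174, 205, 229, 229, 229, 229, 229, 210, 153, 149]
0 [103.6, 126.4, 138.0, 178.2, 202.8, 235.7]
10 [104.7, 129.0, 141.1, 182.1, 206.4, 237.9]
20 [113.6, 138.2, 150.4, 190.2, 213.0, 241.7]
26 [123.4, 147.6, 159.3, 197.2, 218.4, 244.8]
30 [132.0, 155.5, 166.8, 202.8, 222.7, 247.1]
32 [137.0, 160.0, 171.0, 205.9, 225.0, 248.4]
36 [148.4, 170.1, 180.3, 212.6, 230.1, 251.2]
```

move_arm:
  steps:
    - {"grip":10,"tx":0.01,"ty":0,"tz":-0.04,"yaw":0}
    - {"grip":10,"tx":0.02,"ty":-0.002,"tz":-0.08,"yaw":0}
    - {"grip":10,"tx":0.03,"ty":-0.003,"tz":-0.11,"yaw":0}
    - {"grip":10,"tx":0.035,"ty":-0.003,"tz":-0.14,"yaw":0}
    - {"grip":10,"tx":0.035,"ty":-0.003,"tz":-0.14,"yaw":0}

```text
t: 27.1
position: [0.6088, -0.1668, 0.1]
orientation: [[-0.121, -0.993, 0.006], [-0.993, 0.121, 0.002], [-0.002, -0.006, -1.0]]
force: [-1.7, -0.7, 5.7]
width: 0.022
```

```bash
python3 pt.py k2|head -4
```

```text
27.1 [ 0.6088 -0.1668  0.1   ] u 0.6246054090131508 v -0.09140900848860616 [-1.6707 -0.7041  5.7269]
paddle_slot {'point': [280.6, 165.1], 'score': 0.57}
paddle_slot {'point': [502.7, 247.3], 'score': 0.32}
paddle_eye {'point': [359.8, 197.8], 'score': 0.5}
```

move_arm:
  steps:
    - {"grip":10,"tx":-0.03,"ty":0.004,"tz":0.05,"yaw":0}
    - {"grip":10,"tx":-0.06,"ty":0.008,"tz":0.1,"yaw":0}
    - {"grip":10,"tx":0,"ty":0,"tz":0.14,"yaw":0}
    - {"grip":10,"tx":0.06,"ty":-0.006,"tz":0.18,"yaw":0}
    - {"grip":10,"tx":0.095,"ty":-0.011,"tz":0.2,"yaw":0}
    - {"grip":10,"tx":0.095,"ty":-0.011,"tz":0.2,"yaw":0}
    - {"grip":10,"tx":0.095,"ty":-0.011,"tz":0.2,"yaw":0}

```text
t: 27.95
position: [0.6186, -0.1681, 0.1199]
orientation: [[-0.121, -0.993, 0.006], [-0.993, 0.121, 0.001], [-0.002, -0.006, -1.0]]
force: [0.4, -0.5, -1.2]
width: 0.022
```

```bash
python3 pt.py k3|head -4
python3 - <<'E'
import cv2,numpy as np
a=cv2.imread("pics/k3.png")[100:240,210:350]; cv2.imwrite("pics/k3z.png",cv2.resize(a,(560,560),interpolation=3))
E
```

```text
27.95 [ 0.6186 -0.1681  0.1199] u 0.6345209792427622 v -0.09142623494752292 [ 0.3716 -0.5346 -1.1561]
paddle_slot {'point': [279.2, 161.4], 'score': 0.71}
[23, 22, 22, 19, 16, 18, 16, 17, 18, 17, 19, 18, 18, 44, 131, 146, 146, 146, 167, 224, 241, 225, 224, 227, 227, 227, 228, 229, 230, 231, 228, 228, 229, 223, 197, 200, 195, 203, 205, 206, 210, 216, 216, 216, 216, 217, 216, 216, 203, 217, 222, 222, 220, 218, 216, 219, 220, 220, 189, 127, 125, 124, 127, 129, 143, 199, 201, 203, 210, 215, 216, 215, 209, 141]
0 [103.6, 126.4, 138.0, 178.2, 202.8, 235.7]
```

View pics/k3z.png

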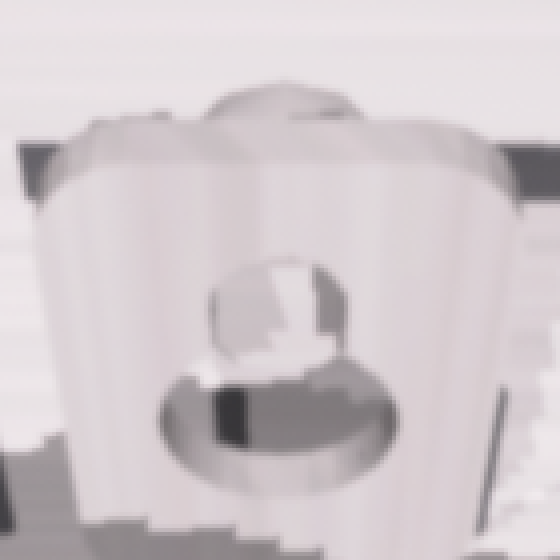

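move_arm:
  steps:
    - {"grip":10,"tx":-0.018,"ty":-0.005,"tz":-0.011,"yaw":0}
    - {"grip":10,"tx":0.015,"ty":-0.009,"tz":-0.06,"yaw":0}
    - {"grip":10,"tx":0.045,"ty":-0.013,"tz":-0.113,"yaw":0}
    - {"grip":10,"tx":0.06,"ty":-0.015,"tz":-0.138,"yaw":0}
    - {"grip":10,"tx":0.076,"ty":-0.017,"tz":-0.164,"yaw":0}
    - {"grip":10,"tx":0.076,"ty":-0.017,"tz":-0.164,"yaw":0}

```text
t: 28.7
position: [0.626, -0.1696, 0.1033]
orientation: [[-0.121, -0.993, 0.005], [-0.993, 0.121, 0.002], [-0.002, -0.005, -1.0]]
force: [-0.7, 1.1, 0.4]
width: 0.0219
```

```bash
python3 pt.py k4|head -4
```

```text
28.7 [ 0.626  -0.1696  0.1033] u 0.6419603456102014 v -0.09208074601195701 [-0.6603  1.1435  0.3624]
paddle_slot {'point': [278.9, 160.4], 'score': 0.65}
paddle_slot {'point': [280.5, 182.7], 'score': 0.55}
[36, 33, 31, 27, 25, 24, 23, 22, 18, 18, 19, 16, 17, 18, 19, 20, 22, 94, 146, 147, 147, 147, 135, 152, 160, 168, 211, 243, 231, 225, 226, 228, 227, 228, 229, 229, 209, 203, 205, 205, 218, 218, 218, 218, 218, 218, 218, 219, 224, 223, 221, 222, 198, 191, 182, 196, 197, 199, 248, 236, 222, 223, 222, 220, 220, 219, 219, 221, 220, 217, 217, 217, 208, 142]
```

move_arm:
  steps:
    - {"grip":10,"tx":0.013,"ty":-0.002,"tz":-0.021,"yaw":0}
    - {"grip":10,"tx":0.026,"ty":-0.003,"tz":-0.042,"yaw":0}
    - {"grip":10,"tx":0.034,"ty":-0.004,"tz":-0.055,"yaw":0}
    - {"grip":10,"tx":0.034,"ty":-0.004,"tz":-0.055,"yaw":0}

```text
t: 29.25
position: [0.628, -0.1701, 0.101]
orientation: [[-0.121, -0.993, 0.003], [-0.993, 0.121, 0.005], [-0.005, -0.002, -1.0]]
force: [-9.1, 4.2, 16.6]
width: 0.0222
```

```bash
python3 pt.py k5|head -3
```

```text
29.25 [ 0.628  -0.1701  0.101 ] u 0.6440472307414808 v -0.09229154649187567 [-9.1387  4.1724 16.6296]
paddle_slot {'point': [279.6, 159.6], 'score': 0.98}
[40, 38, 35, 33, 29, 28, 25, 22, 24, 21, 19, 15, 18, 18, 18, 17, 19, 18, 79, 146, 147, 147, 146, 137, 145, 159, 159, 160, 192, 233, 242, 226, 225, 228, 227, 207, 198, 200, 205, 221, 221, 221, 221, 221, 221, 221, 218, 180, 212, 227, 225, 225, 222, 222, 213, 190, 188, 186, 196, 197, 199, 248, 235, 222, 222, 222, 220, 220, 220, 220, 221, 198, 145, 141]
```

move_arm:
  steps:
    - {"grip":10,"tx":-0.017,"ty":0.002,"tz":-0.011,"yaw":0}
    - {"grip":10,"tx":-0.034,"ty":0.004,"tz":-0.021,"yaw":0}
    - {"grip":10,"tx":-0.051,"ty":0.006,"tz":-0.032,"yaw":0}
    - {"grip":10,"tx":-0.051,"ty":0.006,"tz":-0.032,"yaw":0}

```text
t: 29.8
position: [0.628, -0.1702, 0.1008]
orientation: [[-0.121, -0.993, 0.014], [-0.993, 0.121, 0.003], [-0.004, -0.014, -1.0]]
force: [-4.1, 4.4, 19.7]
width: 0.0224
```

```bash
python3 pt.py k6|head -3
```

```text
29.8 [ 0.628  -0.1702  0.1008] u 0.6440498216161458 v -0.09236840651213823 [-4.1351  4.3793 19.7032]
paddle_slot {'point': [283.1, 157.6], 'score': 0.92}
paddle_slot {'point': [280.7, 284.5], 'score': 0.2}
```

move_arm:
  steps:
    - {"grip":10,"tx":-0.02,"ty":0.002,"tz":0.034,"yaw":0}
    - {"grip":10,"tx":-0.03,"ty":0.004,"tz":0.025,"yaw":0}
    - {"grip":10,"tx":-0.045,"ty":0.005,"tz":0.018,"yaw":0}
    - {"grip":10,"tx":-0.045,"ty":0.005,"tz":0.018,"yaw":0}

```text
t: 30.35
position: [0.6192, -0.1692, 0.096]
orientation: [[-0.121, -0.993, 0.005], [-0.993, 0.121, 0.001], [-0.002, -0.005, -1.0]]
force: [-0.2, 0.8, 1.1]
width: 0.0221
```

```bash
python3 pt.py k7|head -3
```

```text
30.35 [ 0.6192 -0.1692  0.096 ] u 0.635166441321419 v -0.09243303734737553 [-0.2045  0.8223  1.1213]
paddle_slot {'point': [281.0, 156.5], 'score': 0.8}
paddle_slot {'point': [511.7, 385.3], 'score': 0.5}
```

move_arm:
  steps:
    - {"grip":10,"tx":-0.017,"ty":0.002,"tz":-0.011,"yaw":0}
    - {"grip":10,"tx":-0.034,"ty":0.004,"tz":-0.021,"yaw":0}
    - {"grip":10,"tx":-0.051,"ty":0.006,"tz":-0.032,"yaw":0}
    - {"grip":10,"tx":-0.068,"ty":0.008,"tz":-0.042,"yaw":0}
    - {"grip":10,"tx":-0.068,"ty":0.008,"tz":-0.042,"yaw":0}

```text
t: 31.0
position: [0.6158, -0.1686, 0.094]
orientation: [[-0.121, -0.993, 0.012], [-0.993, 0.121, -0.0], [-0.001, -0.012, -1.0]]
force: [3.2, -0.7, 3.8]
width: 0.0221
```

```bash
python3 pt.py k8|head -3
```

```text
31.0 [ 0.6158 -0.1686  0.094 ] u 0.6317422092941097 v -0.09234012493010665 [ 3.2186 -0.7422  3.752 ]
paddle_slot {'point': [280.3, 158.7], 'score': 0.98}
[16, 16, 15, 16, 17, 17, 18, 17, 19, 62, 132, 139, 168, 217, 238, 219, 216, 218, 221, 219, 219, 220, 221, 222, 223, 224, 224, 221, 222, 223, 223, 215, 185, 190, 187, 183, 189, 191, 194, 212, 212, 212, 213, 212, 199, 190, 187, 188, 240, 237, 214, 215, 216, 214, 212, 212, 211, 210, 210, 213, 214, 228, 199, 120, 163, 186, 187, 192, 210, 210, 210, 211, 204, 137]
```

move_arm:
  steps:
    - {"grip":30,"tx":0.01,"ty":0,"tz":0.005,"yaw":0}
    - {"grip":40,"tx":0.02,"ty":0,"tz":0.01,"yaw":0}
    - {"grip":45,"tx":0.02,"ty":0,"tz":0.01,"yaw":0}
    - {"grip":45,"tx":0.02,"ty":0,"tz":0.01,"yaw":0}
    - {"grip":45,"tx":0.02,"ty":0,"tz":0.2,"yaw":0}
    - {"grip":45,"tx":0.02,"ty":0,"tz":0.6,"yaw":0}
    - {"grip":45,"tx":0.02,"ty":0,"tz":1,"yaw":0}
    - {"grip":45,"tx":0.02,"ty":0,"tz":1,"yaw":0}

```text
t: 31.95
position: [0.619, -0.1712, 0.2005]
orientation: [[-0.122, -0.992, 0.019], [-0.993, 0.122, -0.002], [-0.0, -0.019, -1.0]]
force: [0.5, -1.4, 0.5]
width: 0.0448
```

move_arm:
  steps:
    - {"grip":45,"tx":0,"ty":0,"tz":0.4,"yaw":0}
    - {"grip":45,"tx":0,"ty":0,"tz":0.8,"yaw":0}
    - {"grip":45,"tx":0,"ty":0,"tz":1,"yaw":0}
    - {"grip":45,"tx":0,"ty":0,"tz":1,"yaw":0}
    - {"grip":45,"tx":0,"ty":0,"tz":1,"yaw":0}

```text
t: 32.45
position: [0.6149, -0.1684, 0.2929]
orientation: [[-0.121, -0.993, 0.007], [-0.993, 0.121, 0.002], [-0.003, -0.007, -1.0]]
force: [-0.2, 0.0, 0.5]
width: 0.045
```

```bash
cat > chk.py <<'E'
from h import *
np.set_printoptions(precision=4,suppress=True)
s=arm.observe();im=arm.grab_frame("wrist");cv2.imwrite("pics/fin.png",im);print(s["t"],s["position"])
u=np.array([.99255,-.12187,0]);v=np.array([.12187,.99255,0]);zz=np.array([0,0,1.]);c,q=np.cos(np.radians(32)),np.sin(np.radians(32))
n=-q*u+c*zz;p=c*u+q*zz
St=.6905*u-.0917*v+.1200*zz   # collar top (stud)
Ft=.6337*u-.2017*v+.075*zz
f=lambda P:proj("wrist",P,s).round(1).tolist()
print("expected slot",f(St),"eye",f(St-.0155*p),"grip",f(St-.0605*p+.007*n),"head",f(St+.014*n),"blade corners",f(St-.1635*p+.035*v),f(St-.1635*p-.035*v),"end",f(St+.0125*p+.005*n))
for k in(0,-.010): print("cup base/mouth exp",f(Ft+.09*n+k*p),f(Ft+k*p))
for N in("paddle_slot","paddle_eye","paddle_grip","paddle","rack_stud","cup_base","cup_mouth"):
    print(N,[(r["point"],r["score"]) for r in arm.place_of("wrist",N)[:2]])
for N in("cup","paddle"): print(N,[(r["rect"],r["score"]) for r in arm.boxes_of("wrist",N)[:2]])
E
python3 chk.py
```

```text
32.45 [ 0.6149 -0.1684  0.2929]
expected slot [279.3, 121.4] eye [279.3, 136.7] grip [279.3, 180.4] head [279.2, 131.5] blade corners [249.4, 240.9] [309.5, 241.1] end [279.2, 111.7]
cup base/mouth exp [411.4, 252.7] [390.2, 178.6]
cup base/mouth exp [408.3, 259.6] [388.0, 185.9]
paddle_slot [([282.3, 123.2], 0.58)]
paddle_eye [([284.0, 139.7], 0.81)]
paddle_grip [([279.4, 184.2], 0.7)]
paddle [([109.6, 161.8], 0.68), ([279.5, 188.6], 0.62)]
rack_stud [([282.0, 120.5], 0.83)]
cup_base [([404.4, 276.2], 0.67), ([391.8, 234.3], 0.66)]
cup_mouth [([392.0, 182.0], 0.59), ([390.3, 178.2], 0.16)]
cup [([363.6, 168.7, 436.9, 280.0], 0.67), ([1.0, 183.0, 13.9, 226.7], 0.48)]
paddle [([242.7, 111.6, 318.0, 246.5], 0.76)]
```

```bash
cat >> chk.py <<'E'
import pickle
print("----")
r=pickle.load(open("r1.pkl","rb"))["s"]; fin=s
for h in(0,.012,.024):
  for k in(0,-.01):
    B=Ft+(.09+h)*n+k*p; o=[]
    for st in(r,fin):
        e=np.array([proj("wrist",B+.027*(np.cos(a)*p+np.sin(a)*v),st) for a in np.linspace(0,6.28,60)]); o.append((e.min(0).round(1).tolist(),e.max(0).round(1).tolist()))
    print(h,k,"r1",o[0],"fin",o[1])
R=arm.outline_of("wrist","cup")[0]; m=R["region"]; print(R["rect"],[(int(np.flatnonzero(m[y])[0]),int(np.flatnonzero(m[y])[-1]),y) for y in range(230,282,6) if m[y].any()])
t=cv2.cvtColor(cv2.imread("pics/r1.png"),6); print("r1 row168",t[168,240:335:2].tolist()); print("r1 col286",t[130:246:2,286].tolist())
E
python3 chk.py | sed -n '/----/,$p'
```

```text
----
0 0 r1 ([251.4, 159.7], [317.0, 222.0]) fin ([378.4, 232.6], [446.0, 270.8])
0 -0.01 r1 ([251.6, 148.8], [316.7, 210.0]) fin ([376.1, 240.5], [442.0, 276.9])
0.012 0 r1 ([250.3, 153.7], [318.5, 218.2]) fin ([381.0, 245.1], [450.5, 282.7])
0.012 -0.01 r1 ([250.5, 142.4], [318.1, 205.8]) fin ([378.6, 252.9], [446.3, 288.6])
0.024 0 r1 ([249.1, 147.2], [320.1, 214.1]) fin ([383.7, 258.3], [455.3, 295.1])
0.024 -0.01 r1 ([249.4, 135.6], [319.7, 201.2]) fin ([381.1, 265.9], [450.8, 300.9])
[364.3, 167.5, 439.6, 280.8] [(369, 432, 230), (369, 433, 236), (370, 435, 242), (371, 436, 248), (372, 436, 254), (373, 437, 260), (373, 439, 266), (374, 437, 272), (378, 422, 278)]
r1 row168 [231, 227, 227, 226, 225, 225, 205, 123, 132, 132, 133, 133, 134, 134, 136, 139, 137, 135, 135, 132, 132, 131, 129, 131, 133, 132, 138, 149, 149, 149, 150, 152, 152, 152, 153, 152, 150, 151, 143, 140, 159, 155, 155, 155, 155, 155, 155, 155]
r1 col286 [173, 174, 176, 176, 177, 177, 164, 153, 152, 146, 135, 133, 132, 132, 132, 130, 130, 132, 133, 131, 129, 131, 132, 132, 134, 136, 136, 138, 139, 145, 149, 149, 139, 133, 133, 132, 132, 138, 181, 200, 207, 225, 204, 201, 201, 201, 200, 200, 214, 213, 193, 191, 191, 191, 190, 191, 215, 227]
```

```bash
python3 -c "
from rig import arm
print(arm.finish_job())"
```

```text
the job is handed in; nothing more can be done
None
```

I put both pieces on the rack and handed the job in at about 33 s of the 70 s. `finish_job` gives no verdict, so the results below rest on my own checks.

- **Cup:** I tilted it in the grip on the peg's tip, fed it over the peg and pressed it down to the panel, where contact reached about 21 N. Before handing in, the base's size and position in two wrist views fitted a cup with its rim on the panel and its axis along the peg. It rests about 13 mm down the slope against the peg, against a limit of 24 mm.
- **Paddle:** I tilted it to about 32° on the stud's head, put the hole over the head and slid it down until it stopped at about 5 N.
    - It slid some 14 mm, well beyond the play of the head in the hole. That means the plate went under the head.
    - After release, the detector put the slot point 2–3 pixels (about 2–3 mm) below the stud mark. The outline ran straight down the slope where expected.

**Checks that disagreed:**
- The plate met the collar after about 9–11 mm of travel by my estimate, not the expected 14 mm. I put this down to error in the tilt estimate.
- The first attempt to slide it stuck under too much downward force and worked once I eased off.
- The network's readings for the cup base scattered, so I used the outline instead.
- I had used all 12 picture views by then, so the final check was numbers only.

I moved nothing near the jars, vial, stamp or tape, but I did not measure their positions again afterwards.

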